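# Prop up the marble slab with a pry bar

### The arm

A 6-joint arm with a two-finger parallel gripper is mounted at the origin on a cart in front of the work surface, level with it; the furniture and walls round the work are solid. World frame = base frame: x ahead of the robot, y to its left, z up, the work surface at z = 0. Lengths are in mm, angles in rad, forces in N, time in s.
With the tool pointing down it reaches from about 350 to 875 mm from the base axis. Payload 4.2 kg.
Tool frame: the origin (TCP) lies between the finger pads; the fingertips stand 11 mm ahead of it and the grasp point (between the pads) lies 8 mm behind it; z points along the fingers, y is the direction in which the jaws open and shut (so a half turn about z gives the same grasp; the last joint's range is limited). The gripper opens to 85 mm and grips with 20 to 120 N. Pads are 22 mm wide; open, the fingers measure 114 mm over their backs; the gripper's body (76 mm by 85 mm) begins 54 mm behind the grasp point. The pads swing forward as they close: fully open they stand 13 mm farther back than shut.
Start: joints at [1.609, 0.385, 0.008, 0, -1.194, -0.259], TCP at [136.85, 609.813, 242.312] pointing down, gripper open.
Joint ranges: [-3.14, 3.14], [-1.21, 2.06], [-1.07, 1.41], [-3.16, 2.05], [-2.99, -0.16], [-3.1, 3.1]. Speed limits (rad/s): [2.79, 2.79, 3.14, 3.14, 3.14, 3.14].

### API

Orientations are given as a unit quaternion [x, y, z, w].
In Python, from bench import * gives the robot as it stands. The module is installed in compiled form; this text tells all that it offers.
- The arm moves only by the tool drive_tool, never from a script. Its argument "increments" is a list of rows, each a list of 3 entries, a list of its own where there are three numbers: the gripper command: -1 is shut, 1 is fully open, values between are in proportion, then the shift along the tool's x, y, z scaled (see below), then the turn about the tool's z scaled (see below). In form: [[hand, [tx, ty, tz], turn], ...]. A call has 1 to 20 rows; each row shifts and turns the commanded pose from where the row before left it, along the tool's axes as they then stand; what a row does not reach is not made up. The controller multiplies each number of a shift by 0.3 m and each number of a turn by 2 rad. A row lasts 1/8 s, in which the tool goes at most 62.5 mm and 10.7 degrees, less where a joint would pass 70% of its speed; a pose out of reach is approached as far as the arm can. A call with a number of a shift or a turn outside -1 to 1 is refused whole. A call with a gripper value outside its range is refused whole. The fingers move at their own pace and stop on an object; the grip force is fixed at half the most. Time passes only in rows, so rows that do not move let the fingers close. It gives the time, the measured TCP pose, the force and the opening at its end, in the units of the state.
- read_state(): the state, without advancing time (a new reading comes with each control period).
- get_image(name): name is "scene" or "side" or "wrist"; returns the picture (480x640x3 uint8, red, green, blue); there is no depth.
- calibration(name): a dict with "fovy" (degrees; the focal length in pixels is half the picture's height over the tangent of half this angle, whatever the lens; pixels are square), "cx", "cy" (the principal point, pixels), "R" (3x3) and "t" (3): a world point X has camera coordinates R X + t. Camera axes: x right, y down, z forward; pixel columns grow to the right and rows downward; lengths in mm; the calibration is good to about 2 mm. A picture is of the moment at which its call begins: read the wrist's pose just before it. calibration takes no time and is no camera call; for the wrist camera it gives the pose at the moment of the call.
- job_done(): hands the job in, once; it reports no verdict.
The state is a dict: "clock": time; "joints": joint angles; "joint_vel": joint speeds; "joint_efforts": joint torques, N m; "position": TCP position; "ee_rot": TCP orientation; "contact_force": force on the tool from outside, world axes, zero at the start; "wrist_torque": the same for the moment, N m; "gripper_width": finger opening in mm.
Only numpy, scipy, OpenCV 4.12 (cv2) and the standard library are available. Lean on these libraries where they do the work, as an engineer would, in place of code of your own. Each camera call takes 0.05 s, during which the arm holds its last target.

### The job

Raise the heavy marble slab onto its sprung prop: with the pry bar over the fulcrum ridge, slide the blade into the slot under the slab until you feel it gently touch the hidden stop, then lever the front edge up until the prop fork springs in underneath and let the slab down gently onto it. Then draw the bar out and lay it flat on the desk, clear of the stand. Lift the slab with the bar only, never touching it with the hand, do not jam the bar hard against the stop, and leave the other things where they are.

Things in the scene. Friction and masses are not known exactly. Their poses are not given: they have to be found in the camera images.
- stand: Fixed wooden stand, board 154 deep, 144 wide, 24 mm high, low fences at back and sides. Origin: on the desk at the middle of its front edge, the slot's mouth. x level in under the slab, y sideways, z up. Slot at y=0: 40 mm wide, 57 deep, open from the desk up to the slab's underside 24 mm up. Two prop guides before it, to 36 mm high, x -60 to -30, y +-39 to +-63 mm.
- stop: Steel stop in the slot, fixed. This origin is the slot's mouth, NOT the stop's face: the face the blade's tip must meet (34 mm wide, 1.5 to 17.5 mm above the desk) is set somewhere 24 to 46 mm in from the mouth, out of sight and unmeasured. It does not yield; feel for it with a push under 14 N.
- fulcrum: Fulcrum block fixed to the desk before the slot, 36 to 42 mm from the mouth: wooden block 22 mm deep, 46 mm wide, with a round steel ridge of 8 mm radius along its y axis; top of the ridge 24 mm above the desk. Origin: under its middle, on the desk; axes as the stand's.
- slab: Heavy marble slab, 140 deep x 130 wide x 45 mm thick, about 2.2 kg (varies by a quarter), lying loose on the stand. Origin: middle of its lower front edge, 24 mm above the desk when it lies flat and about 2 mm behind the slot's mouth; x runs back along its underside, z up through it.
- slab_front (a point): The slab's origin again, as a point: middle of its lower front edge. It is about 24 mm high flat, 35 mm high standing on the prop; the prop springs in once it has been raised to about 36 mm.
- prop (a joint): Sprung steel fork, slides along the stand's x. Prongs 12 mm wide at y +-50 mm, tops 34 mm above the desk. A weak spring (3 N) presses them on the slab's front face: reads about 0.003 m; when the slab's edge is lifted clear they slide in under it to 0.022 m in about half a second. Its low crosspiece (12 mm high) lies below the bar, at x -90 to -78 mm of the stand.
- bar: Pry bar lying on the desk, 250 mm long, 0.3 kg: wooden grip 100 mm long, 22 mm wide, 24 mm high, then a flat steel blade 20 mm wide and 5 mm thick; grip and blade are level underneath. Origin: on the underside, under the middle of the grip; x points along the blade to the tip, z up.
- bar_tip (a point): Underside of the blade's tip, 200 mm along x from the bar's origin.
- bottle_a: Bystander, loose: white-capped medium bottle, 47 mm wide, 95 mm high. Origin under its middle.
- bottle_b: Bystander, loose: second such bottle. Origin under its middle.
- mug: Bystander, loose: enamel mug, 117x89x85 mm. Origin under its middle.
- vial: Bystander, loose: small corked vial, 31 mm wide, 43 mm high. Origin under its middle.
- bun_eraser: Bystander, loose: cream eraser, 23x35x12 mm. Origin under its middle.
- tape: Bystander, loose: orange tape roll, 96 mm wide, 30 mm high. Origin under its middle.
There are look-alikes about, which are no part of the job. What is shaped like the fulcrum but purple is not meant.

How it is judged (in metres and radians):
On the way, in this order (a step that is already met when the one before it is completed fails the run):
1. the blade, in the slot under the slab, touches the stop (contact force between bar and stop above 1 N and x of bar_tip in the frame of stand above 0.02 m), for 0.05 s.
2. the bar, bearing on the fulcrum, holds the slab's front edge up, at least 8.5 mm above the board (contact force between bar and slab above 2 N and contact force between bar and fulcrum above 2 N and z of slab_front in the frame of stand above 0.0325 m), for 0.03 s.
At the end, for the whole second after the job is handed in: Prop in (over 18 of 22 mm), slab at rest on it, square in the stand within 0.06 rad, its lower front edge 33 to 39 mm above the desk; bar at rest flat on the desk (within 0.06 rad and 8 mm), tip over 60 mm from the slab's front edge middle, touching neither stand nor fulcrum (value of joint prop above 0.018 m and z of slab_front in the frame of stand between 0.033 and 0.039 m and angle between the y axis of slab and the y axis of stand, either way round below 0.06 rad and linear speed of each of slab, bar below 0.01 m/s and height (world z) of bar below 0.008 m and height (world z) of bar_tip below 0.01 m and angle between bar's own z axis and vertical below 0.06 rad and horizontal distance between bar_tip and slab_front above 0.06 m and contact force between bar and stand below 0.1 N and contact force between bar and fulcrum below 0.1 N).
It fails at once if the bar is pressed on the stop with over 14 N (contact force between bar and stop above 14 N).
It fails at once if the robot touches the slab itself (contact force between any of the fingers, the arm and slab above 1 N).
It fails at once if the slab is let drop or jerked (turns faster than 1.2 rad/s) (angular speed of slab above 1.2 rad/s).
It fails at once if a bystander is shifted by more than 30 mm (distance of any of bottle_a, bottle_b, mug, vial, bun_eraser, tape from where it was at the start of the episode above 0.03 m).
It also fails if it takes over 61 s, if anything falls off the work surface, if the arm or the gripper's body presses on something with over 40 N, if the wrist force passes 120 N, or if a joint passes its speed limit or range.

## Working session

There is one attempt and no reset: what is moved stays moved. The work goes in short steps, Python scripts to look and compute and a tool call to move; the robot and the scene stay as the last step left them, time stands still between calls to the robot, and variables do not carry over. Pictures are saved under pics/ and viewed, and the job is handed in when it is done.

Besides the shell and the picture viewer there is one more tool, called after "Call:" by a JSON object that holds its "method" and its "body", one argument or row to a line. drive_tool: Moves the arm, as the interface text tells. Shifts and turns lie within -1 to 1; 1 stands for 0.3 m of shift or 2 rad of turn. Its arguments: {"type":"object","properties":{"increments":{"type":"array"}},"required":["increments"]}

```bash
mkdir -p pics; python3 - <<'E'
from bench import *
import cv2
s=read_state(); print(s)
for n in ["scene","side","wrist"]:
    c=calibration(n); print(n,c)
    im=get_image(n); cv2.imwrite(f"pics/{n}0.png",im[:,:,::-1])
E
```

```text
{'clock': 0.0, 'joints': array([ 1.60854818e+00,  3.85541136e-01,  6.62368240e-03, -4.91755319e-04,
       -1.19404522e+00, -2.58587792e-01]), 'joint_vel': array([ 7.76445847e-04, -2.46434297e-05,  2.62885893e-04,  4.56987413e-04,
       -1.39166592e-03, -7.47971752e-04]), 'joint_efforts': array([ 2.93093790e-04, -3.92289519e+01,  1.88406801e+01,  4.18655276e+00,
       -4.56334732e-03,  4.73664926e-06]), 'position': array([136.77100352, 609.2626125 , 241.23113125]), 'ee_rot': array([ 9.93899519e-01, -1.10283819e-01, -6.61236333e-05,  1.10504423e-03]), 'contact_force': array([0.04500108, 0.07952952, 0.71525038]), 'wrist_torque': array([-0.00650966, -0.01210594, -0.02671682]), 'gripper_width': 85.55779997082303}
scene {'fovy': 51.466521295205396, 'cx': 317.7750758245877, 'cy': 239.1245007920269, 'R': array([[ 0.82280086, -0.56827755,  0.00770492],
       [-0.33690279, -0.49862532, -0.7986672 ],
       [ 0.45770651,  0.65454825, -0.60172364]]), 't': array([-455.67119457,  257.16076543,  697.62911594])}
side {'fovy': 44.775205156314136, 'cx': 312.0731514666841, 'cy': 232.38481124878373, 'R': array([[ 0.95595736, -0.29283973, -0.01975897],
       [-0.20202273, -0.60766645, -0.76806791],
       [ 0.21291393,  0.73823193, -0.64006349]]), 't': array([-549.80753652,  188.31603459,  993.41562405])}
wrist {'fovy': 69.51094651260368, 'cx': 324.0020524003118, 'cy': 237.65655731747674, 'R': array([[-0.2200454 , -0.9754874 ,  0.00208679],
       [-0.93048392,  0.21053506,  0.29979104],
       [-0.29288173,  0.06402592, -0.95400261]]), 't': array([623.52226724, -38.15612719, 379.61198795])}
```

View pics/scene0.png

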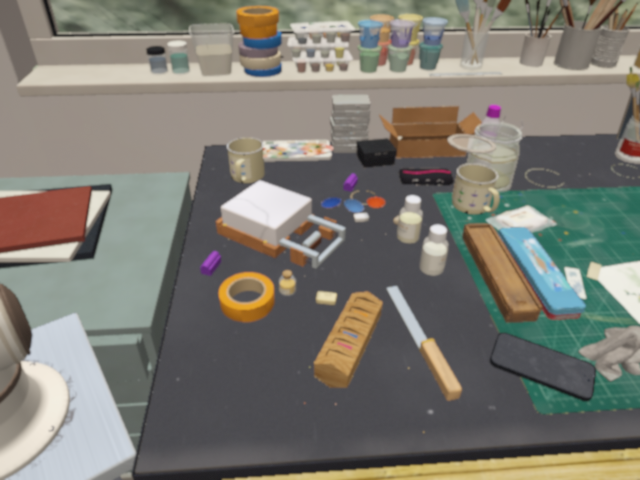

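View pics/side0.png

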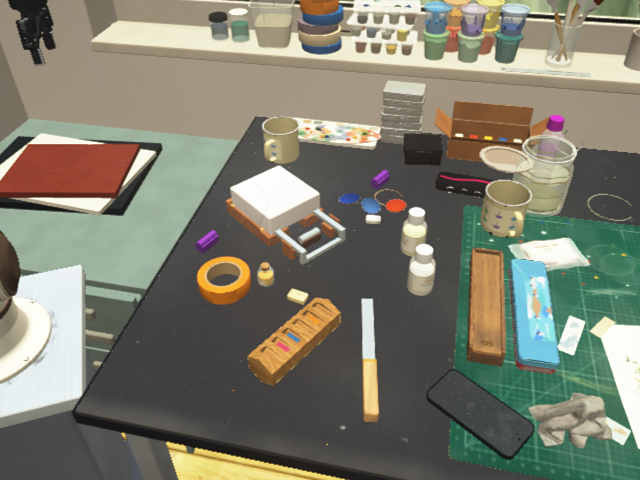

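View pics/wrist0.png

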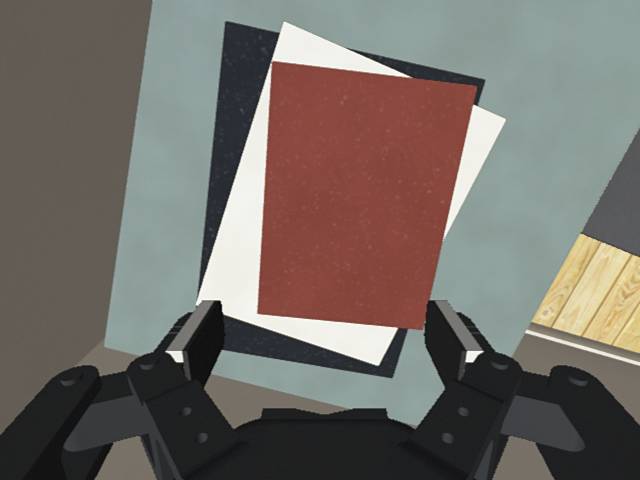

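The side picture shows the stand and slab at about (278,205), with the fork at (312,235). The steel ridge lies between its arms at (310,235), and the bar runs from (367,300) at the tip to (371,418) at the grip end. Possible mix-ups are the purple fulcrums at (207,240) and (380,178), the wooden box at (295,340) and the long brown box at (487,305). Next I'll crop in close.

```bash
cat > h.py <<'E'
import numpy as np, cv2
from bench import *
def ray(n,u,v,c=None):
    c=c or calibration(n); f=240/np.tan(np.radians(c['fovy']/2))
    d=np.array([(u-c['cx'])/f,(v-c['cy'])/f,1.]); R=np.array(c['R']);t=np.array(c['t'])
    return -R.T@t, R.T@d
def onz(n,u,v,z,c=None):
    o,d=ray(n,u,v,c); return o+d*(z-o[2])/d[2]
def proj(n,X,c=None):
    c=c or calibration(n); f=240/np.tan(np.radians(c['fovy']/2))
    p=np.array(c['R'])@np.array(X)+np.array(c['t']); return np.array([c['cx']+f*p[0]/p[2],c['cy']+f*p[1]/p[2]])
def crop(src,dst,x,y,w,h,s):
    im=cv2.imread(src)[y:y+h,x:x+w]; cv2.imwrite(dst,cv2.resize(im,None,fx=s,fy=s,interpolation=cv2.INTER_CUBIC))
E
python3 - <<'E'
from h import *
crop('pics/side0.png','pics/c1.png',215,155,150,112,5)
crop('pics/side0.png','pics/c2.png',320,290,160,140,5)
for u,v in [(367,300),(371,418),(310,235),(278,205)]: print(onz('side',u,v,10).round())
E
```

```text
[ 643. -115.   10.]
[ 562. -339.   10.]
[598.  90.  10.]
[562. 208.  10.]
```

View pics/c1.png

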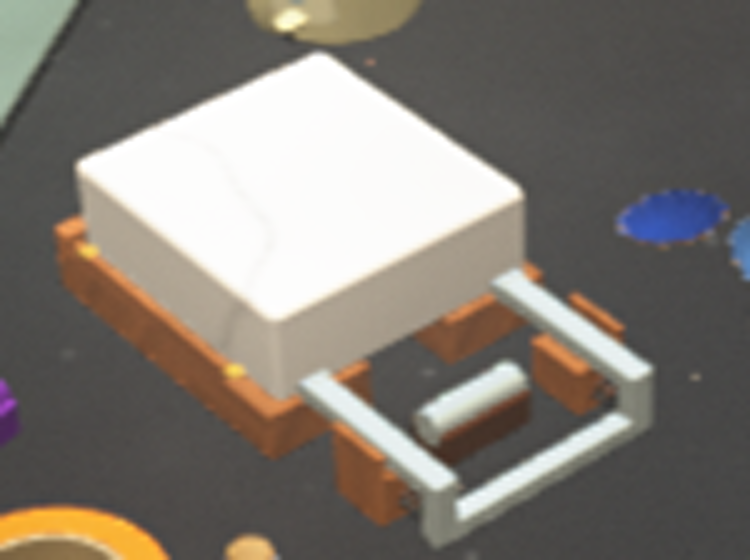

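View pics/c2.png

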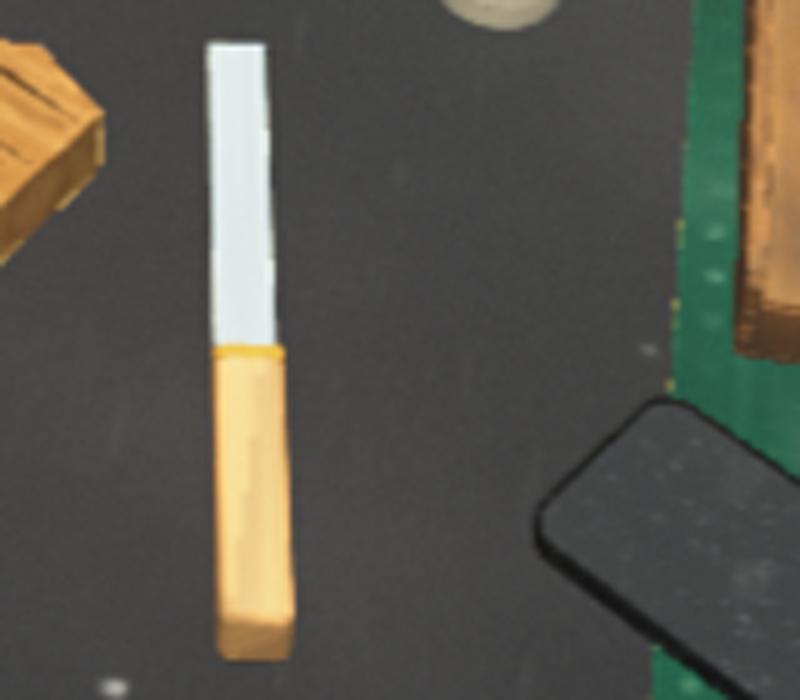

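```bash
python3 - <<'E'
from h import *
def c1(x,y,z): return onz('side',215+x/5-.4,155+y/5-.4,z)[:2].round(1)
def c2(x,y,z): return onz('side',320+x/5-.4,290+y/5-.4,z)[:2].round(1)
print('board FL bottom',c1(275,458,0),'L side rear',c1(62,280,0))
print('ridge ends',c1(430,425,16),c1(515,380,16))
print('slab top corners FL,FR,BR,BL',c1(275,318,69),c1(523,195,69),c1(322,52,69),c1(78,160,69))
print('fork ends',c1(305,380,34),c1(500,280,34),c1(440,490,34),c1(640,372,34))
print('bar tip',c2(208,45,5),c2(266,45,5),'collar',c2(215,348,5),c2(280,348,5),'grip top end',c2(218,615,24),c2(295,615,24),'bottom',c2(220,658,0),c2(292,658,0))
for n,u,v in [('bottle a',415,252),('bottle b',421,290),('vial',266,283),('bun',298,297),('tape',224,280),('mug1',505,230),('mug2',281,158),('box',295,340)]:print(n,onz('side',u,v,5)[:2].round())
s=read_state()
from scipy.spatial.transform import Rotation as Ro
print(Ro.from_quat(s['ee_rot']).as_matrix().round(3))
E
```

```text
board FL bottom [514.3  93.2] L side rear [454.4 236.6]
ridge ends [574.5  75. ] [615.1  91.1]
slab top corners FL,FR,BR,BL [519.6  95.2] [635.2 141.8] [583.9 271. ] [466.8 224.5]
fork ends [529.8  96.6] [622.4 134. ] [562.3  17. ] [657.4  59.4]
bar tip [ 635.9 -104. ] [ 655.7 -110.5] collar [ 590.2 -231.2] [ 610.2 -237.7] grip top end [ 550.8 -335.1] [ 572.1 -342. ] bottom [ 552.6 -334.6] [ 572.9 -341.1]
bottle a [780. -19.]
bottle b [ 747. -118.]
vial [482. -12.]
bun [529. -65.]
tape [409.  21.]
mug1 [982. -15.]
mug2 [617. 395.]
box [ 497. -159.]
[[ 0.976 -0.219 -0.   ]
 [-0.219 -0.976 -0.002]
 [ 0.     0.002 -1.   ]]
```

```bash
cat >> h.py <<'E'
from scipy.spatial.transform import Rotation as Ro
def yaw():
    return np.degrees(np.arctan2(*Ro.from_quat(read_state()['ee_rot']).as_matrix()[1::-1,0]))
def go(P,n,yw=None):
    s=read_state(); M=Ro.from_quat(s['ee_rot']).as_matrix()
    a=np.radians(yaw()); M=np.array([[np.cos(a),np.sin(a),0],[np.sin(a),-np.cos(a),0],[0,0,-1]])
    d=M.T@(np.array(P)-s['position']); print('per-row',(d/300/n).round(5),'mm/row',(np.linalg.norm(d)/n).round(1))
    if yw is not None: print('turn units total',round(-np.radians(yw-yaw())/2,4))
E
python3 -c "
from h import *
go([560,165,300],13,-68)"
```

```text
per-row [ 0.13086  0.0874  -0.01501] mm/row 47.4
turn units total 0.4829
```

Call:
{"method": "drive_tool", "body": {
  "increments": [
    [1,[0.131,0.087,-0.015],0],
    [1,[0.131,0.087,-0.015],0],
    [1,[0.131,0.087,-0.015],0],
    [1,[0.131,0.087,-0.015],0],
    [1,[0.131,0.087,-0.015],0],
    [1,[0.131,0.087,-0.015],0],
    [1,[0.131,0.087,-0.015],0],
    [1,[0.131,0.087,-0.015],0],
    [1,[0.131,0.087,-0.015],0],
    [1,[0.131,0.087,-0.015],0],
    [1,[0.131,0.087,-0.015],0],
    [1,[0.131,0.087,-0.015],0],
    [1,[0.131,0.087,-0.015],0],
    [1,[0,0,0],0.081],
    [1,[0,0,0],0.081],
    [1,[0,0,0],0.081],
    [1,[0,0,0],0.08],
    [1,[0,0,0],0.08],
    [1,[0,0,0],0.08]
  ]
}}

```text
clock: 2.52
position: [560.8, 166.8, 300.4]
ee_rot: [0.828, -0.561, -0.0, 0.0]
contact_force: [-0.2, 0.7, -0.9]
gripper_width: 85.4
```

```bash
python3 - <<'E'
from h import *
import pickle
s=read_state();print(s['clock'],s['position'],yaw(),s['joints'].round(2))
pickle.dump(calibration('wrist'),open('cal1.pkl','wb'))
im=get_image('wrist');cv2.imwrite('pics/w1.png',im[:,:,::-1])
E
```

```text
2.525 [560.83826193 166.7840538  300.39935953] -68.3074079228903 [ 0.57  0.28  0.   -0.   -1.29 -0.19]
```

View pics/w1.png

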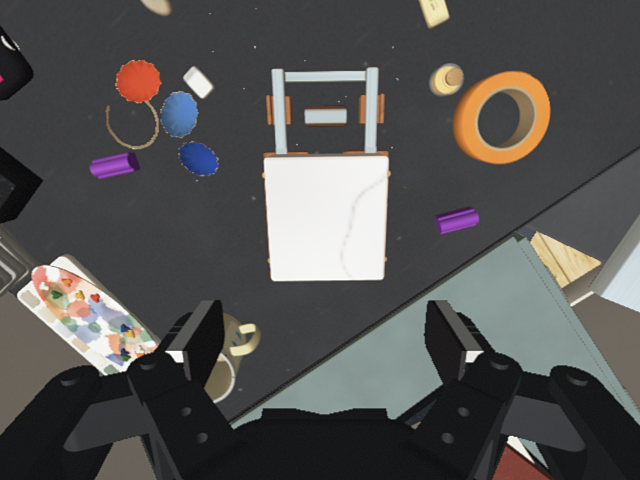

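The wrist view shows the slab at (326,217), the fork from (325,72) to (325,150), and the steel ridge at (326,116). The purple look-alikes are at (114,165) and (458,220). The vial is at (446,80) and the tape at (502,117).

```bash
python3 - <<'E'
from h import *
crop('pics/w1.png','pics/c3.png',255,60,140,110,5.7)
E
```

```text
(no output)
```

View pics/c3.png

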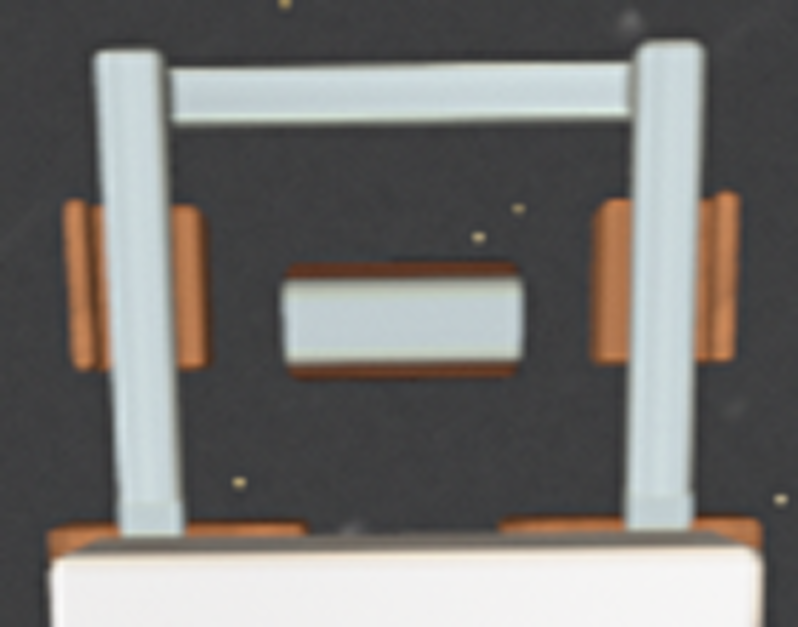

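```bash
python3 - <<'E'
from h import *
import pickle
c=pickle.load(open('cal1.pkl','rb'))
def w(x,y,z): return onz('wrist',255+x/5.7-.4,60+y/5.7-.4,z,c)[:2]
rl,rr=w(285,320,18),w(523,318,18); print('ridge',rl,rr,(rl+rr)/2,np.linalg.norm(rl-rr))
sl,sr=w(306,523,24),w(500,517,24); print('slot',sl,sr,(sl+sr)/2,np.linalg.norm(sl-sr))
bl,br=w(50,527,24),w(762,518,24); print('board',bl,br,(bl+br)/2,np.linalg.norm(bl-br))
pl,pr=w(148,480,34),w(660,470,34); print('prong',pl,pr,(pl+pr)/2,np.linalg.norm(pl-pr))
pl2,pr2=w(131,80,34),w(668,80,34); print('prong far',pl2,pr2,(pl2+pr2)/2)
cl,cr=w(172,98,12),w(634,92,12); print('cross',(cl+cr)/2)
gl=[(w(208,207,36)),w(208,368,36),w(592,207,36),w(592,360,36)];print('guides',gl)
d=br-bl; print('yaw board', np.degrees(np.arctan2(d[1],d[0])), np.degrees(np.arctan2(*((rr-rl)[::-1]))))
print('prong yaw',np.degrees(np.arctan2(*(((pl+pr)-(pl2+pr2))[::-1]))))
# slab top corners
for p in [(265,155),(388,153),(386,279),(272,281)]: print('slab',onz('wrist',*p,69,c)[:2])
E
```

```text
ridge [615.73455728  89.47161415] [572.11436345  71.76089324] [593.92446036  80.6162537 ] 47.07856141766029
slot [597.86441248 123.98720761] [562.10109003 108.54102681] [579.98275126 116.26411721] 38.95638245241762
board [645.3885617  143.68033538] [513.1459959  89.3300483] [579.2672788  116.50519184] 142.9756969409379
prong [629.16350649 127.0062231 ] [537.2917909   88.53859829] [583.2276487  107.77241069] 99.60005162576938
prong far [655.77377033  61.16155236] [564.01536809  24.73892631] [609.89456921  42.95023933]
cross [609.36884683  42.3102949 ]
guides [array([634.9742408 ,  76.41221754]), array([625.2248683 , 103.18706411]), array([568.51710484,  50.0370638 ]), array([557.79322556,  74.87444286])]
yaw board -157.65785933854076 -157.90180763116402
prong yaw 112.36156989783117
slab [636.85085977 140.43715854]
slab [520.91739334  92.30844671]
slab [464.20796184 220.36859256]
slab [584.3112072  270.63469023]
```

```bash
python3 -c "
from h import *
go([595,-240,220],8,-110)"
```

```text
per-row [0.16292 0.04889 0.03349] mm/row 52.0
turn units total 0.3622
```

Call:
{"method": "drive_tool", "body": {
  "increments": [
    [1,[0.163,0.049,0.033],0],
    [1,[0.163,0.049,0.033],0],
    [1,[0.163,0.049,0.033],0],
    [1,[0.163,0.049,0.033],0],
    [1,[0.163,0.049,0.033],0],
    [1,[0.163,0.049,0.033],0],
    [1,[0.163,0.049,0.033],0],
    [1,[0.163,0.049,0.033],0],
    [1,[0,0,0],0.0905],
    [1,[0,0,0],0.0905],
    [1,[0,0,0],0.0905],
    [1,[0,0,0],0.0905],
    [1,[0,0,0],0]
  ]
}}

```text
clock: 4.2
position: [598.4, -239.9, 221.3]
ee_rot: [-0.579, 0.815, 0.0, -0.0]
contact_force: [0.0, -0.6, 0.3]
gripper_width: 85.4
```

```bash
python3 - <<'E'
from h import *
import pickle
s=read_state();print(s['clock'],s['position'],yaw(),s['joints'].round(2))
pickle.dump(calibration('wrist'),open('cal2.pkl','wb'))
im=get_image('wrist');cv2.imwrite('pics/w2.png',im[:,:,::-1])
E
```

```text
4.2 [ 598.40582537 -239.8966787   221.27589637] -109.27282621132404 [-0.13  0.43  0.03 -0.   -1.17 -0.21]
```

View pics/w2.png

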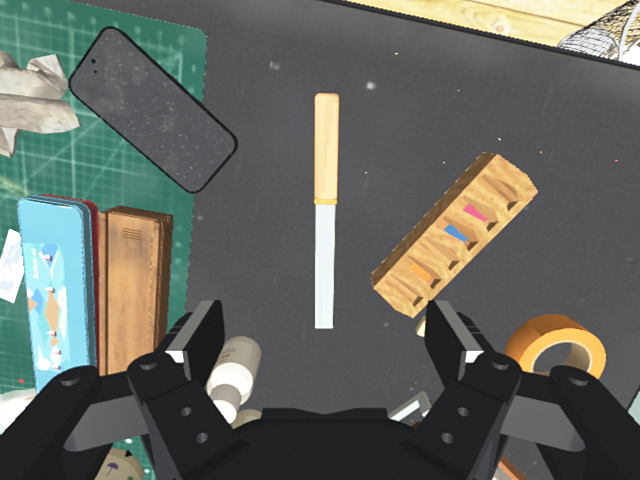

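The wrist view shows the bar with its rear end at (327,95), its collar at (326,203) and its tip at (324,329). Nothing else here looks like a bar.

```bash
python3 - <<'E'
from h import *
import pickle
c=pickle.load(open('cal2.pkl','rb'))
im=cv2.imread('pics/w2.png'); r=im[85:345,300:350].astype(int)
m=(r.max(2)>150)
for y in range(90,335,12):
    xs=np.where(m[y-85])[0]+300
    if len(xs): print(y,xs.min(),xs.max(),onz('wrist',(xs.min()+xs.max())/2,y,24 if y<202 else 5,c)[:2].round(1))
ys=np.where(m.any(1))[0]+85; print(ys.min(),ys.max())
for p in [(327,94,24),(325.5,204,24),(325.5,204,5),(324,328.5,5)]: print(onz('wrist',*p,c)[:2].round(1))
E
```

```text
102 315 338 [ 564.6 -333.8]
114 315 338 [ 567.9 -324.4]
126 315 338 [ 571.3 -314.7]
138 314 338 [ 575.1 -305. ]
150 314 337 [ 579.1 -295.1]
162 314 337 [ 582.6 -284.9]
174 314 337 [ 586.3 -274.5]
186 314 336 [ 590.5 -264. ]
198 314 336 [ 594.3 -253.1]
210 315 334 [ 600. -238.]
222 315 334 [ 604.2 -226. ]
234 315 334 [ 608.5 -213.7]
246 315 334 [ 612.9 -201.2]
258 315 333 [ 617.9 -188.5]
270 315 333 [ 622.5 -175.4]
282 315 333 [ 627.2 -162. ]
294 315 333 [ 632.  -148.3]
306 315 332 [ 637.5 -134.4]
318 315 332 [ 642.5 -120.1]
93 328
[ 562.  -339.9]
[ 595.7 -247.4]
[ 597.  -243.6]
[ 646.5 -107. ]
```

```bash
python3 -c "
from h import *
go([565.3,-330.7,70],4,-110)"
```

```text
per-row [0.08056 0.00115 0.1261 ] mm/row 44.9
turn units total 0.0067
```

Call:
{"method": "drive_tool", "body": {
  "increments": [
    [1,[0.08,0.001,0.126],0],
    [1,[0.08,0.001,0.126],0],
    [1,[0.08,0.001,0.126],0],
    [1,[0.08,0.001,0.126],0.006],
    [0.2,[0,0,0],0],
    [0.2,[0,0,0],0]
  ]
}}

```text
clock: 5.0
position: [566.4, -330.2, 71.4]
ee_rot: [-0.573, 0.819, -0.001, 0.0]
contact_force: [0.9, -0.7, -0.3]
gripper_width: 52.0
```

```bash
python3 -c "
from h import *
print(read_state()['position'],yaw())
go([565.3,-330.7,24],2,-110)"
```

```text
[ 566.40253484 -330.1589961    71.40737301] -110.03335926312772
per-row [0.00148 0.00142 0.07901] mm/row 23.7
turn units total -0.0003
```

Call:
{"method": "drive_tool", "body": {
  "increments": [
    [0.2,[0.001,0.001,0.079],0],
    [0.2,[0.001,0.001,0.079],0],
    [-1,[0,0,0],0],
    [-1,[0,0,0],0],
    [-1,[0,0,0],0],
    [-1,[0,0,0],0]
  ]
}}

```text
clock: 5.75
position: [566.0, -330.3, 25.1]
ee_rot: [-0.573, 0.82, -0.001, 0.001]
contact_force: [0.2, 3.5, 5.3]
gripper_width: 19.7
```

```bash
python3 - <<'E'
from h import *
s=read_state();print(s['clock'],s['position'],yaw(),s['gripper_width'],s['contact_force'])
im=get_image('wrist');cv2.imwrite('pics/w3.png',im[:,:,::-1])
im=get_image('side')[270:450,280:480];cv2.imwrite('pics/s3.png',cv2.resize(im[:,:,::-1],None,fx=3,fy=3))
E
```

```text
5.75 [ 565.98640214 -330.31037884   25.0663342 ] -110.10838758755338 19.743246743399318 [0.18703093 3.52155335 5.3266553 ]
```

View pics/s3.png

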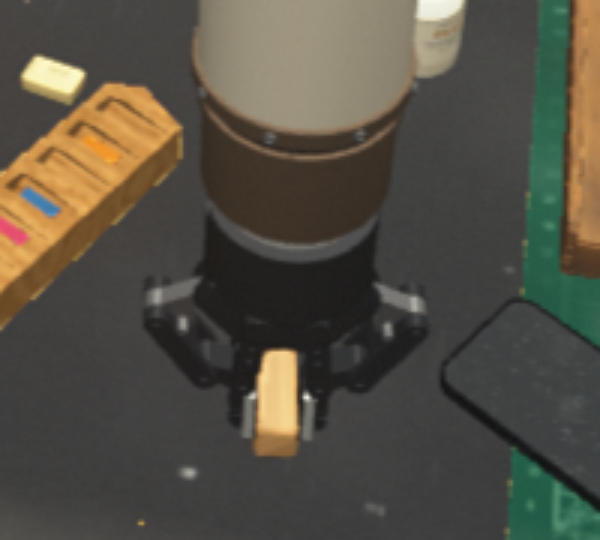

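The side picture shows the fingers gripping the grip at (275,400), with the width reading 19.7. Next comes a test lift.

Call:
{"method": "drive_tool", "body": {
  "increments": [
    [-1,[0,0,-0.04],0],
    [-1,[0,0,-0.04],0],
    [-1,[0,0,-0.04],0],
    [-1,[0,0,-0.04],0],
    [-1,[0,0,-0.04],0],
    [-1,[0,0,0],0]
  ]
}}

```text
clock: 6.6
position: [565.5, -330.7, 84.6]
ee_rot: [-0.572, 0.82, -0.001, 0.001]
contact_force: [-0.2, -0.8, -3.2]
gripper_width: 20.0
```

```bash
python3 - <<'E'
from h import *
s=read_state();print(s['clock'],s['position'],yaw(),s['gripper_width'],s['contact_force'],s['wrist_torque'])
import pickle
pickle.dump(calibration('wrist'),open('cal3.pkl','wb'))
im=get_image('wrist');cv2.imwrite('pics/w4.png',im[:,:,::-1])
E
```

```text
6.6 [ 565.45328019 -330.68308664   84.57723996] -110.15921609419073 20.0038087530229 [-0.24889483 -0.75281596 -3.21606316] [-0.1820319   0.09954667 -0.03635377]
```

View pics/w4.png

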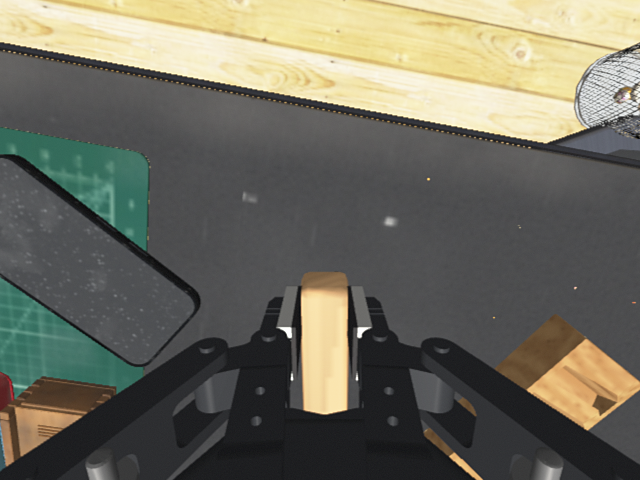

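The wrist view shows the grip held between the pads, with its rear end at (325,275). The tilt isn't visible here, so I'll check from the side and scene cameras.

```bash
python3 - <<'E'
from h import *
im=get_image('side');cv2.imwrite('pics/s4f.png',im[:,:,::-1])
im=im[220:440,270:490];a=cv2.resize(im[:,:,::-1],None,fx=2.6,fy=2.6)
im=get_image('scene');cv2.imwrite('pics/sc4f.png',im[:,:,::-1])
cv2.imwrite('pics/s4.png',a)
im=im[220:460,330:550];cv2.imwrite('pics/sc4.png',cv2.resize(im[:,:,::-1],None,fx=2.4,fy=2.4))
E
```

```text
(no output)
```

View pics/s4.png

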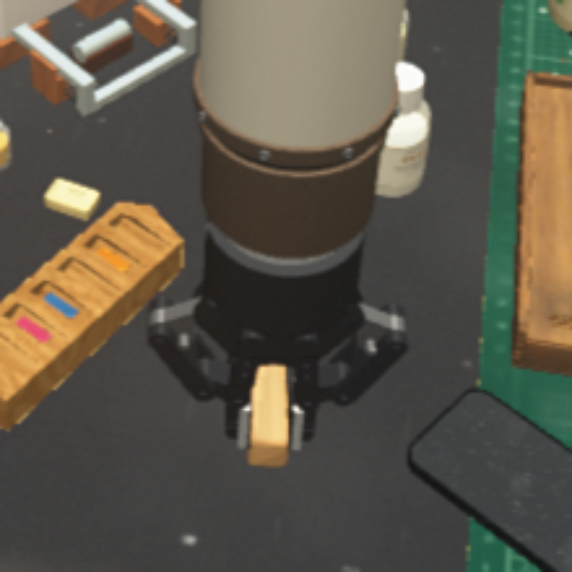

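View pics/sc4.png

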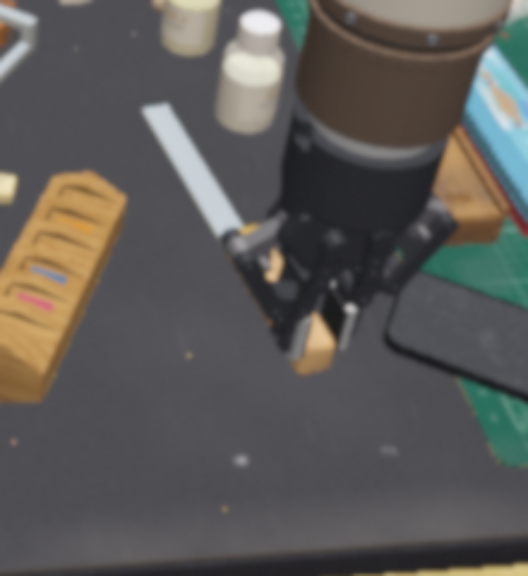

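```bash
cat >> h.py <<'E'
def onvert(n,u,v,p,yw,c=None):
    a=np.radians(yw); N=np.array([-np.sin(a),np.cos(a),0]); o,d=ray(n,u,v,c)
    X=o+d*(N@(np.array([p[0],p[1],0])-o))/(N@d); return X,(X[0]-p[0])*np.cos(a)+(X[1]-p[1])*np.sin(a)
E
python3 - <<'E'
from h import *
p=read_state()['position']
for u,v in [(157,107),(230,232)]: print(onvert('scene',330+u/2.4-.3,220+v/2.4-.3,p,69.9))
E
```

```text
(array([ 645.32042552, -108.5299353 ,   61.54631917]), np.float64(236.00270306033028))
(array([ 600.68869579, -230.49186892,   59.90419881]), np.float64(106.13082561869122))
```

The bar is held rigidly level: tip at z≈61, hand underside at ≈60. I'll lower it to about 50 mm and ease the grip in small steps, so gravity can pivot the tip down towards the desk.

Call:
{"method": "drive_tool", "body": {
  "increments": [
    [-0.7,[0,0,0.03],0],
    [-0.6,[0,0,0],0],
    [-0.6,[0,0,0],0]
  ]
}}

```text
clock: 7.12
position: [564.5, -330.3, 73.5]
ee_rot: [-0.572, 0.82, 0.0, -0.0]
contact_force: [0.2, -0.0, -2.8]
gripper_width: 20.1
```

```bash
python3 -c "
from h import *
s=read_state();print(s['gripper_width'],s['position'],s['contact_force'],s['wrist_torque'])"
```

```text
20.105075844175378 [ 564.48184874 -330.34016299   73.46563425] [ 0.17628503 -0.04377525 -2.82106323] [-0.17784669  0.02694807  0.03296809]
```

Call:
{"method": "drive_tool", "body": {
  "increments": [
    [-0.57,[0,0,0],0],
    [-0.57,[0,0,0],0]
  ]
}}

```text
clock: 7.38
position: [564.8, -330.4, 74.2]
ee_rot: [-0.572, 0.82, -0.0, 0.0]
contact_force: [-0.1, -0.3, -3.0]
gripper_width: 20.1
```

```bash
python3 -c "
from h import *
s=read_state();print(s['gripper_width'],s['position'],s['contact_force'],s['wrist_torque'])"
```

```text
20.112920123711405 [ 564.77763916 -330.41429281   74.20862915] [-0.12598555 -0.28131163 -2.96518985] [-0.13689664  0.06983808  0.00396795]
```

Call:
{"method": "drive_tool", "body": {
  "increments": [
    [-0.55,[0,0,0],0],
    [-0.55,[0,0,0],0]
  ]
}}

```text
clock: 7.62
position: [564.7, -330.4, 74.1]
ee_rot: [-0.572, 0.82, -0.0, 0.0]
contact_force: [0.7, -0.4, -2.3]
gripper_width: 19.9
```

```bash
python3 -c "
from h import *
s=read_state();print(s['gripper_width'],s['position'],s['contact_force'],s['wrist_torque'])"
```

```text
19.91644717098769 [ 564.66337666 -330.38735654   74.12610851] [ 0.6960914  -0.38687045 -2.29997845] [-0.13473233  0.00026594 -0.02387335]
```

Call:
{"method": "drive_tool", "body": {
  "increments": [
    [-0.535,[0,0,0],0],
    [-0.535,[0,0,0],0]
  ]
}}

```text
clock: 7.88
position: [564.7, -330.4, 74.0]
ee_rot: [-0.572, 0.82, -0.0, 0.0]
contact_force: [-0.3, -0.1, -2.6]
gripper_width: 19.9
```

```bash
python3 -c "
from h import *
s=read_state();print(s['gripper_width'],s['position'],s['contact_force'],s['wrist_torque'])"
```

```text
19.94131232831111 [ 564.66581452 -330.39334856   74.0435016 ] [-0.31123419 -0.11254649 -2.57220293] [-0.18531978  0.05444423  0.05300466]
```

Call:
{"method": "drive_tool", "body": {
  "increments": [
    [-0.52,[0,0,0],0],
    [-0.52,[0,0,0],0]
  ]
}}

```text
clock: 8.12
position: [564.7, -330.4, 74.0]
ee_rot: [-0.572, 0.82, -0.0, -0.0]
contact_force: [0.8, 0.8, -3.2]
gripper_width: 20.5
```

```bash
python3 -c "
from h import *
s=read_state();print(s['gripper_width'],s['position'],s['contact_force'],s['wrist_torque'])"
```

```text
20.54061277700435 [ 564.65246708 -330.38461944   73.99674797] [ 0.75635841  0.78021133 -3.24503551] [-0.1639266   0.09140311  0.01058678]
```

Call:
{"method": "drive_tool", "body": {
  "increments": [
    [-0.51,[0,0,0],0],
    [-0.51,[0,0,0],0]
  ]
}}

```text
clock: 8.38
position: [564.6, -330.4, 74.0]
ee_rot: [-0.572, 0.82, 0.0, -0.0]
contact_force: [0.0, 0.1, -3.4]
gripper_width: 20.8
```

```bash
python3 -c "
from h import *
s=read_state();print(s['gripper_width'],s['position'],s['contact_force'],s['wrist_torque'])"
```

```text
20.83427617957015 [ 564.63310521 -330.37050289   73.98888183] [ 3.14110335e-03  7.02246999e-02 -3.40165878e+00] [-0.16096998  0.10072534  0.02639807]
```

Call:
{"method": "drive_tool", "body": {
  "increments": [
    [-0.5,[0,0,0],0],
    [-0.5,[0,0,0],0]
  ]
}}

```text
clock: 8.62
position: [564.7, -330.4, 74.0]
ee_rot: [-0.572, 0.82, -0.0, 0.0]
contact_force: [0.1, 0.7, -3.5]
gripper_width: 21.5
```

```bash
python3 - <<'E'
from h import *
s=read_state();print(s['gripper_width'],s['position'],s['contact_force'],s['wrist_torque'])
im=get_image('scene')
im=im[220:460,330:550];cv2.imwrite('pics/sc5.png',cv2.resize(im[:,:,::-1],None,fx=2.4,fy=2.4))
E
```

```text
21.48744017019942 [ 564.65531641 -330.37717501   74.02160212] [ 0.08422651  0.73164915 -3.4579711 ] [-0.16990312  0.04727093  0.01963144]
```

View pics/sc5.png

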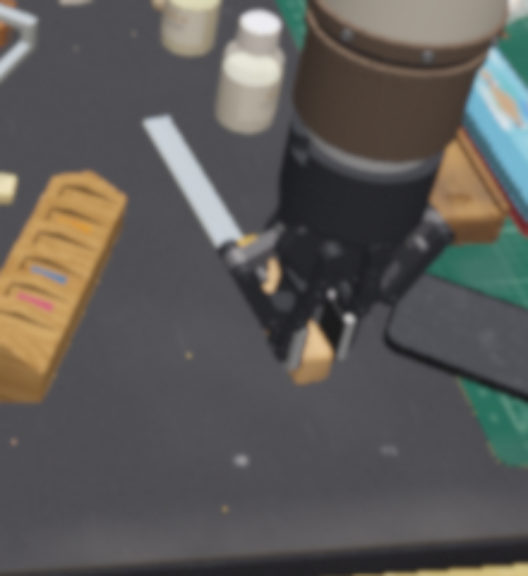

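The tip at (157,121) matches a still-level bar. I'll ease the grip a little further.

Call:
{"method": "drive_tool", "body": {
  "increments": [
    [-0.492,[0,0,0],0],
    [-0.492,[0,0,0],0]
  ]
}}

```text
clock: 8.93
position: [564.8, -330.4, 74.2]
ee_rot: [-0.572, 0.82, -0.0, 0.0]
contact_force: [0.3, 0.1, -1.8]
gripper_width: 21.9
```

```bash
python3 -c "
from h import *
s=read_state();print(s['gripper_width'],s['position'],s['contact_force'],s['wrist_torque'])"
```

```text
21.881572308566724 [ 564.7745181  -330.37562995   74.1728417 ] [ 0.32799967  0.05549543 -1.81521259] [ 0.04219895 -0.03791429 -0.07446389]
```

Call:
{"method": "drive_tool", "body": {
  "increments": [
    [-0.487,[0,0,0],0],
    [-0.487,[0,0,0],0]
  ]
}}

```text
clock: 9.18
position: [564.7, -330.4, 74.1]
ee_rot: [-0.572, 0.82, -0.0, 0.0]
contact_force: [0.0, 0.2, -3.0]
gripper_width: 21.9
```

```bash
python3 - <<'E'
from h import *
s=read_state();print(s['gripper_width'],s['position'],s['contact_force'],s['wrist_torque'])
im=get_image('scene')
im=im[220:460,330:550];cv2.imwrite('pics/sc6.png',cv2.resize(im[:,:,::-1],None,fx=2.4,fy=2.4))
E
```

```text
21.90648249233243 [ 564.74042487 -330.35463646   74.10334331] [ 0.00995813  0.17737999 -3.00609375] [ 0.03672838 -0.03373862 -0.00313168]
```

View pics/sc6.png

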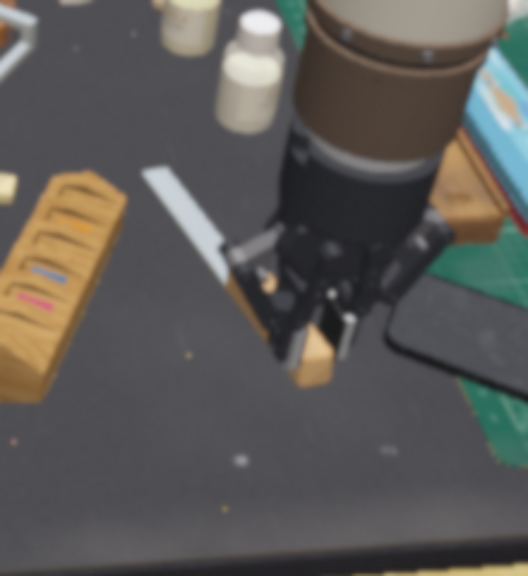

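Easing the grip worked: the tip has dropped to (157,171). I'll clamp again and measure.

Call:
{"method": "drive_tool", "body": {
  "increments": [
    [-1,[0,0,0],0],
    [-1,[0,0,0],0],
    [-1,[0,0,0],0]
  ]
}}

```text
clock: 9.6
position: [564.7, -330.4, 74.1]
ee_rot: [-0.572, 0.82, -0.0, 0.0]
contact_force: [0.4, 0.3, -1.5]
gripper_width: 20.2
```

```bash
python3 - <<'E'
from h import *
s=read_state();p=s['position'];print(s['gripper_width'],p,yaw(),s['contact_force'],s['wrist_torque'])
im=get_image('scene')
im=im[220:460,330:550];cv2.imwrite('pics/sc7.png',cv2.resize(im[:,:,::-1],None,fx=2.4,fy=2.4))
im=get_image('side')
im=im[220:440,270:490];cv2.imwrite('pics/s7.png',cv2.resize(im[:,:,::-1],None,fx=2.6,fy=2.6))
for u,v in [(157,171),(230,283)]: print(onvert('scene',330+u/2.4-.3,220+v/2.4-.3,p,69.9))
E
```

```text
20.192557495078525 [ 564.68706423 -330.4021673    74.05297358] -110.16723138905964 [ 0.43596533  0.28202082 -1.48854864] [ 0.01506696 -0.05009803 -0.0113453 ]
(array([ 641.32806437, -120.97079131,    8.82524244]), np.float64(223.0142241014995))
(array([ 597.34474433, -241.16086214,   22.53514901]), np.float64(95.02912509314432))
```

View pics/sc7.png

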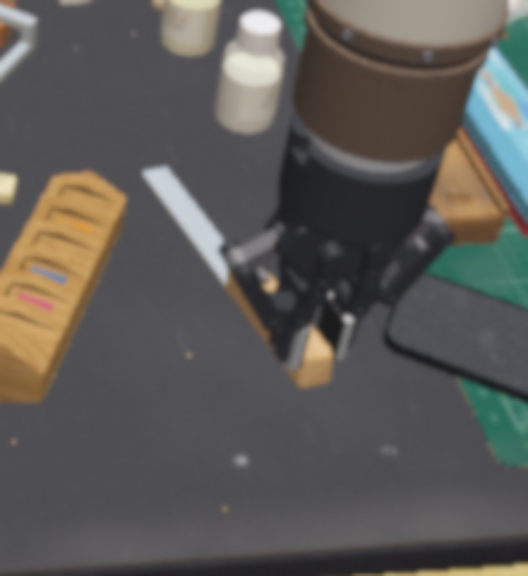

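View pics/s7.png

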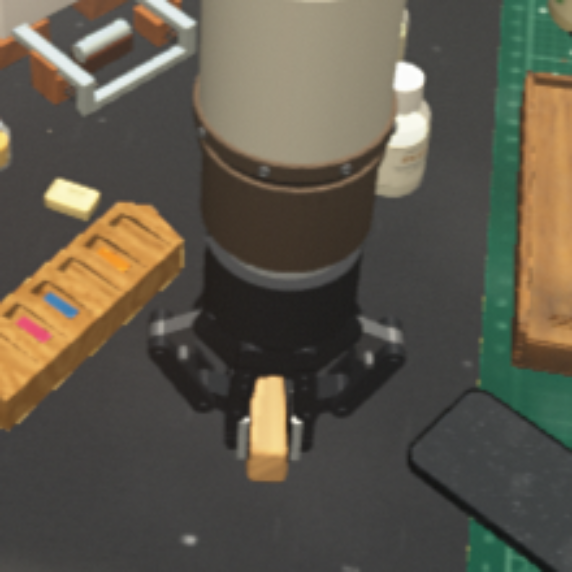

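Call:
{"method": "drive_tool", "body": {
  "increments": [
    [-1,[0,0,-0.1],0],
    [-1,[0,0,-0.1],0],
    [-1,[0,0,-0.1],0],
    [-1,[0,0,0],-0.075],
    [-1,[0,0,0],-0.075],
    [-1,[0,0,0],-0.075],
    [-1,[0,0,0],-0.075],
    [-1,[0,0,0],-0.071],
    [-1,[0,0,0],0]
  ]
}}

```text
clock: 10.82
position: [564.4, -330.3, 163.7]
ee_rot: [0.83, -0.557, -0.0, 0.0]
contact_force: [-0.1, 0.1, -3.5]
gripper_width: 19.6
```

```bash
cat >> h.py <<'E'
MO=np.array([579.4,116.4]); YS=112.3; XS=np.array([np.cos(np.radians(YS)),np.sin(np.radians(YS))]); YV=np.array([-XS[1],XS[0]])
def ST(x,y,z): q=MO+x*XS+y*YV; return np.array([q[0],q[1],z])
def toST(p): d=np.array(p[:2])-MO; return np.array([d@XS,d@YV,p[2]])
E
python3 - <<'E'
from h import *
s=read_state();print(s['clock'],s['position'],yaw(),s['contact_force'],s['wrist_torque'])
print(ST(-255,0,140)); go(ST(-255,0,140),6,-67.7)
E
```

```text
10.825 [ 564.44088029 -330.28789357  163.69102392] -67.75072767077275 [-0.12278348  0.05693843 -3.49674206] [-0.16657142 -0.07271372 -0.0146433 ]
[ 676.16132068 -119.52847819  140.        ]
per-row [-0.08487 -0.10178  0.01316] mm/row 40.0
turn units total -0.0004
```

Call:
{"method": "drive_tool", "body": {
  "increments": [
    [-1,[-0.085,-0.102,0.013],0],
    [-1,[-0.085,-0.102,0.013],0],
    [-1,[-0.085,-0.102,0.013],0],
    [-1,[-0.085,-0.102,0.013],0],
    [-1,[-0.085,-0.102,0.013],0],
    [-1,[-0.085,-0.102,0.013],0],
    [-1,[0,0,0],0]
  ]
}}

```text
clock: 11.7
position: [677.2, -116.3, 139.7]
ee_rot: [0.831, -0.556, -0.0, 0.0]
contact_force: [-0.0, -1.2, -3.6]
gripper_width: 20.1
```

```bash
python3 - <<'E'
from h import *
s=read_state();print(s['clock'],s['position'],toST(s['position']),yaw(),s['contact_force'],s['wrist_torque'])
im=get_image('scene');cv2.imwrite('pics/scf8.png',im[:,:,::-1])
im=get_image('side');cv2.imwrite('pics/sf8.png',im[:,:,::-1])
crop('pics/scf8.png','pics/sc8.png',200,150,240,150,3.3)
crop('pics/sf8.png','pics/s8.png',220,130,220,160,3.6)
E
```

```text
11.7 [ 677.20285498 -116.30292324  139.67765859] [-252.41090182   -2.18759435  139.67765859] -67.58091904803982 [-1.81222947e-03 -1.24600003e+00 -3.57153019e+00] [-0.16376907  0.0055308  -0.01709644]
```

View pics/sc8.png

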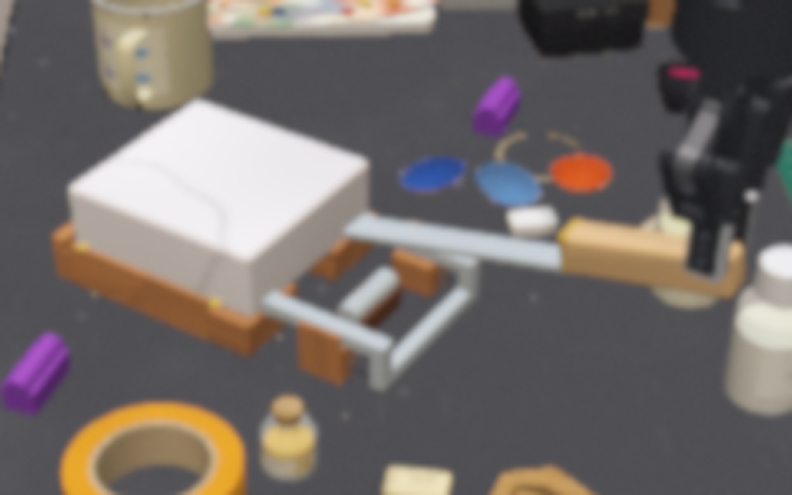

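View pics/s8.png

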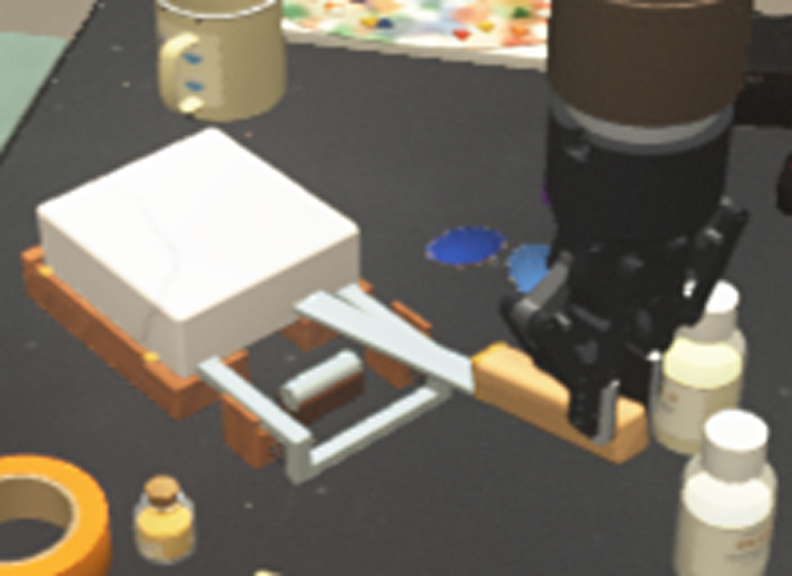

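The side crop shows the tip at about (309,299) and the blade–grip junction at about (474,374). The scene crop has them at (357,228) and (562,256). Next I'll triangulate both points.

```bash
python3 - <<'E'
from h import *
def tri(a,b):
    A=[];B=[]
    o1,d1=ray('scene',*a);o2,d2=ray('side',*b);d1/=np.linalg.norm(d1);d2/=np.linalg.norm(d2)
    M=sum(np.eye(3)-np.outer(d,d) for d in(d1,d2)); q=(np.eye(3)-np.outer(d1,d1))@o1+(np.eye(3)-np.outer(d2,d2))@o2
    X=np.linalg.solve(M,q); return X,np.linalg.norm(np.cross(X-o1,d1)),
sc=lambda x,y:(200+x/3.3-.35,150+y/3.3-.35)
sd=lambda x,y:(220+x/3.6-.36,130+y/3.6-.36)
p=read_state()['position']
for n,a,b in [('tip',(357,228),(309,299)),('junc',(562,256),(474,374))]:
    X,e=tri(sc(*a),sd(*b)); print(n,toST(X),e)
    for k,w in(('scene',sc(*a)),('side',sd(*b))):
        Y,_=onvert(k,*w,p,112.3); print('   plane',k,toST(Y))
for n,a,b in [('bottle_b cap',(795,255),(738,430)),('bottle_a cap',(0,0),(722,300))]:
    print(n,onz('side',*sd(*b),93)[:2])
E
```

```text
tip [-29.60312704   0.25493958  68.78106503] 0.7406903062389529
   plane scene [-29.55221874  -0.21832278  67.63219317]
   plane side [-28.8470215   -0.21832278  69.02285495]
junc [-169.51426213    7.71955628  108.33442588] 0.8438165779098816
   plane scene [-166.08563887   -0.21832278  101.24367655]
   plane side [-160.94056823   -0.21832278   99.65340977]
bottle_b cap [ 750.25342917 -105.00217129]
bottle_a cap [786.73431946  -9.18926994]
```

```bash
python3 - <<'E'
from h import *
s=read_state();print(s['clock'],toST(s['position']))
go(ST(-240,0,95),3,-67.7)
E
```

```text
11.8 [-2.54225909e+02 -2.18322780e-01  1.40190793e+02]
per-row [-0.01581  0.00024  0.05021] mm/row 15.8
turn units total 0.0001
```

Call:
{"method": "drive_tool", "body": {
  "increments": [
    [-1,[-0.016,0,0.05],0],
    [-1,[-0.016,0,0.05],0],
    [-1,[-0.016,0,0.05],0],
    [-1,[0,0,0],0]
  ]
}}

```text
clock: 12.3
position: [669.4, -105.5, 93.4]
ee_rot: [0.831, -0.557, -0.002, 0.001]
contact_force: [-1.5, 0.5, -2.6]
gripper_width: 20.1
```

```bash
python3 - <<'E'
from h import *
s=read_state();print(s['clock'],toST(s['position']),yaw(),s['contact_force'])
im=get_image('scene');cv2.imwrite('pics/scf9.png',im[:,:,::-1])
im=get_image('side');cv2.imwrite('pics/sf9.png',im[:,:,::-1])
s=read_state();print(toST(s['position']))
crop('pics/scf9.png','pics/sc9.png',260,190,130,90,6)
crop('pics/sf9.png','pics/s9.png',260,190,130,90,6)
E
```

```text
12.3 [-239.41786628    0.96893115   93.42804082] -67.67223036700746 [-1.50664786  0.51310826 -2.58663983]
[-240.30200239   -0.34393923   95.55845337]
```

View pics/sc9.png

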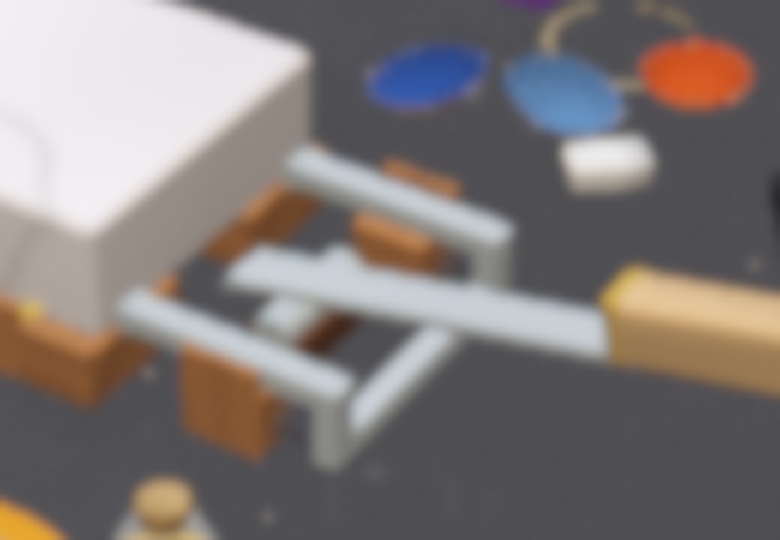

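View pics/s9.png

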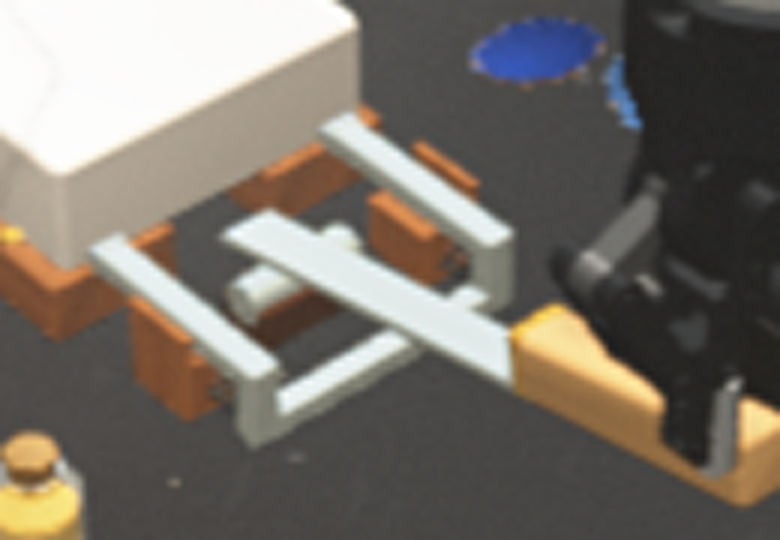

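Both views show the blade over the ridge, with its tip just short of the slot: scene (246,262), side (246,224). I'll triangulate it.

```bash
cat >> h.py <<'E'
def tri(a,b):
    o1,d1=ray('scene',*a);o2,d2=ray('side',*b);d1=d1/np.linalg.norm(d1);d2=d2/np.linalg.norm(d2)
    P1=np.eye(3)-np.outer(d1,d1);P2=np.eye(3)-np.outer(d2,d2)
    X=np.linalg.solve(P1+P2,P1@o1+P2@o2); return toST(X).round(1),round(np.linalg.norm(P1@(X-o1)),2)
E
python3 - <<'E'
from h import *
f=lambda x,y:(260+x/6-.4,190+y/6-.4)
print('tip',tri(f(246,262),f(246,224)))
print('junc near side',tri(f(608,358),f(513,387)))
print('junc far side top',tri(f(604,302),f(512,334)))
print('ridge near end ',tri(f(258,318),f(240,300)))
print('prong corner near',tri(f(352,382),f(278,372)))
print('prong corner far',tri(f(512,230),f(513,237)))
E
```

```text
tip (array([-12.8,   1.2,  25. ]), np.float64(0.89))
junc near side (array([-155.8,    9. ,   51.9]), np.float64(0.12))
junc far side top (array([-151.8,    6.3,   69.9]), np.float64(0.36))
ridge near end  (array([-31.1,  19.2,  16.8]), np.float64(3.7))
prong corner near (array([-84.3,  44.8,  32.6]), np.float64(1.46))
prong corner far (array([-84. , -55.6,  33. ]), np.float64(0.71))
```

Call:
{"method": "drive_tool", "body": {
  "increments": [
    [-1,[-0.026,0,0.0058],0],
    [-1,[-0.026,0,0.0058],0],
    [-1,[-0.026,0,0.0058],0],
    [-1,[-0.026,0,0.0058],0],
    [-1,[0,0,0],0],
    [-1,[0,0,0],0]
  ]
}}

```text
clock: 13.15
position: [659.0, -76.8, 88.7]
ee_rot: [0.831, -0.557, 0.0, -0.0]
contact_force: [0.2, 0.0, -1.4]
gripper_width: 19.9
```

```bash
cat > st.py <<'E'
from h import *
s=read_state();f=s['contact_force'];print(round(s['clock'],2),toST(s['position']).round(2),'F st',np.round([f[:2]@XS,f[:2]@YV,f[2]],2),'T',s['wrist_torque'].round(2),round(s['gripper_width'],1),round(yaw(),2))
E
python3 st.py
```

```text
13.15 [-208.98   -0.36   88.72] F st [-0.08 -0.23 -1.44] T [-0.07 -0.    0.04] 19.9 -67.64
```

Call:
{"method": "drive_tool", "body": {
  "increments": [
    [-1,[-0.0025,0,0.0005],0],
    [-1,[-0.0025,0,0.0005],0],
    [-1,[-0.0025,0,0.0005],0],
    [-1,[-0.0025,0,0.0005],0]
  ]
}}

```text
clock: 13.65
position: [657.8, -74.1, 88.1]
ee_rot: [0.831, -0.557, 0.0, -0.0]
contact_force: [-0.7, -0.4, -3.3]
gripper_width: 20.3
```

```bash
python3 st.py
```

```text
13.65 [-206.06   -0.25   88.06] F st [-0.09  0.81 -3.31] T [-0.12 -0.01  0.03] 20.3 -67.66
```

Call:
{"method": "drive_tool", "body": {
  "increments": [
    [-1,[-0.002,0,0.0004],0],
    [-1,[-0.002,0,0.0004],0],
    [-1,[-0.002,0,0.0004],0]
  ]
}}

```text
clock: 14.02
position: [657.1, -72.4, 87.7]
ee_rot: [0.831, -0.557, -0.0, 0.0]
contact_force: [-0.4, 0.3, -2.8]
gripper_width: 20.2
```

```bash
python3 st.py
```

```text
14.03 [-204.16   -0.24   87.69] F st [ 0.4   0.29 -2.83] T [-0.12 -0.08 -0.01] 20.2 -67.66
```

Call:
{"method": "drive_tool", "body": {
  "increments": [
    [-1,[-0.002,0,0.0004],0],
    [-1,[-0.002,0,0.0004],0],
    [-1,[0,0,0],0]
  ]
}}

```text
clock: 14.4
position: [656.6, -71.2, 87.4]
ee_rot: [0.831, -0.557, -0.0, -0.0]
contact_force: [-0.1, -0.8, -2.2]
gripper_width: 20.2
```

```bash
python3 st.py
```

```text
14.4 [-202.89   -0.26   87.43] F st [-0.73  0.42 -2.2 ] T [-0.07 -0.08  0.  ] 20.2 -67.66
```

Call:
{"method": "drive_tool", "body": {
  "increments": [
    [-1,[-0.002,0,0.0004],0],
    [-1,[-0.002,0,0.0004],0]
  ]
}}

```text
clock: 14.65
position: [656.2, -70.2, 87.2]
ee_rot: [0.831, -0.557, -0.0, -0.0]
contact_force: [-0.2, -0.5, -1.7]
gripper_width: 20.0
```

```bash
python3 st.py
```

```text
14.65 [-201.8    -0.24   87.22] F st [-0.37  0.38 -1.74] T [-0.13 -0.1   0.01] 20.0 -67.66
```

Call:
{"method": "drive_tool", "body": {
  "increments": [
    [-1,[-0.002,0,0.0004],0],
    [-1,[-0.002,0,0.0004],0]
  ]
}}

```text
clock: 14.9
position: [655.7, -69.1, 87.0]
ee_rot: [0.831, -0.557, -0.0, -0.0]
contact_force: [-0.2, 0.1, -3.5]
gripper_width: 19.9
```

```bash
python3 st.py
```

```text
14.9 [-200.59   -0.23   86.98] F st [ 0.17  0.18 -3.55] T [-0.11 -0.06  0.01] 19.9 -67.66
```

Call:
{"method": "drive_tool", "body": {
  "increments": [
    [-1,[-0.002,0,0.0004],0],
    [-1,[-0.002,0,0.0004],0]
  ]
}}

```text
clock: 15.15
position: [655.3, -68.0, 86.7]
ee_rot: [0.831, -0.557, 0.0, 0.0]
contact_force: [-0.1, -0.6, -2.6]
gripper_width: 20.4
```

```bash
python3 st.py
```

```text
15.15 [-199.38   -0.25   86.75] F st [-0.48  0.3  -2.58] T [-0.11 -0.04  0.02] 20.4 -67.65
```

Call:
{"method": "drive_tool", "body": {
  "increments": [
    [-1,[-0.002,0,0.0004],0],
    [-1,[-0.002,0,0.0004],0]
  ]
}}

```text
clock: 15.4
position: [654.8, -66.9, 86.5]
ee_rot: [0.831, -0.557, 0.0, 0.0]
contact_force: [0.2, 0.2, -2.9]
gripper_width: 20.0
```

```bash
python3 st.py
```

```text
15.4 [-198.19   -0.24   86.5 ] F st [ 0.08 -0.24 -2.94] T [-0.13 -0.1   0.01] 20.0 -67.66
```

Call:
{"method": "drive_tool", "body": {
  "increments": [
    [-1,[-0.002,0,0.0004],0],
    [-1,[-0.002,0,0.0004],0]
  ]
}}

```text
clock: 15.65
position: [654.8, -66.3, 86.6]
ee_rot: [0.831, -0.557, 0.001, 0.0]
contact_force: [0.5, -3.6, -2.1]
gripper_width: 19.9
```

```bash
python3 st.py
```

```text
15.65 [-197.63   -0.47   86.63] F st [-3.54  0.86 -2.13] T [-1.03 -0.34  0.03] 19.9 -67.63
```

Call:
{"method": "drive_tool", "body": {
  "increments": [
    [-1,[-0.002,0,0.0004],0],
    [-1,[-0.002,0,0.0004],0]
  ]
}}

```text
clock: 15.9
position: [655.0, -65.9, 87.0]
ee_rot: [0.831, -0.556, 0.002, 0.0]
contact_force: [2.3, -6.2, -1.2]
gripper_width: 19.9
```

```bash
python3 st.py
```

```text
15.9 [-197.37   -0.8    86.99] F st [-6.62  0.27 -1.25] T [-2.07 -0.68  0.13] 19.9 -67.62
```

The stop is felt at tip x≈29 mm, with the push rising from 3.5 to 6.6 N, so step 1 is met. I'll back off about 2 mm.

Call:
{"method": "drive_tool", "body": {
  "increments": [
    [-1,[0.006,0,-0.0008],0],
    [-1,[0.005,0,0],0],
    [-1,[0,0,0],0]
  ]
}}

```text
clock: 16.27
position: [654.8, -67.4, 85.9]
ee_rot: [0.831, -0.557, -0.001, 0.0]
contact_force: [-0.0, 0.6, -3.1]
gripper_width: 20.1
```

```bash
python3 st.py
```

```text
16.27 [-1.9862e+02 -4.0000e-02  8.5850e+01] F st [ 0.53 -0.22 -3.06] T [-0.01 -0.01 -0.02] 20.1 -67.66
```

Call:
{"method": "drive_tool", "body": {
  "increments": [
    [-1,[0.006,0,0.011],0],
    [-1,[0.005,0,0.011],0],
    [-1,[0.005,0,0.011],0],
    [-1,[0.005,0,0.011],0],
    [-1,[0.005,0,0.011],0],
    [-1,[0.004,0,0.011],0],
    [-1,[0,0,0],0]
  ]
}}

```text
clock: 17.15
position: [658.5, -75.9, 66.5]
ee_rot: [0.831, -0.556, -0.0, 0.0]
contact_force: [-2.4, 4.4, 3.2]
gripper_width: 19.8
```

```bash
python3 st.py; python3 - <<'E'
from h import *
im=get_image('scene');cv2.imwrite('pics/scf10.png',im[:,:,::-1])
im=get_image('side');cv2.imwrite('pics/sf10.png',im[:,:,::-1])
crop('pics/scf10.png','pics/sc10.png',220,180,180,90,4.4)
crop('pics/sf10.png','pics/s10.png',260,190,130,90,6)
E
python3 st.py
```

```text
17.15 [-2.0795e+02 -2.0000e-01  6.6510e+01] F st [4.99 0.6  3.18] T [1.48 0.97 0.26] 19.8 -67.62
17.25 [-207.93   -0.22   66.67] F st [4.33 1.79 2.9 ] T [1.48 0.93 0.22] 20.0 -67.62
```

View pics/s10.png

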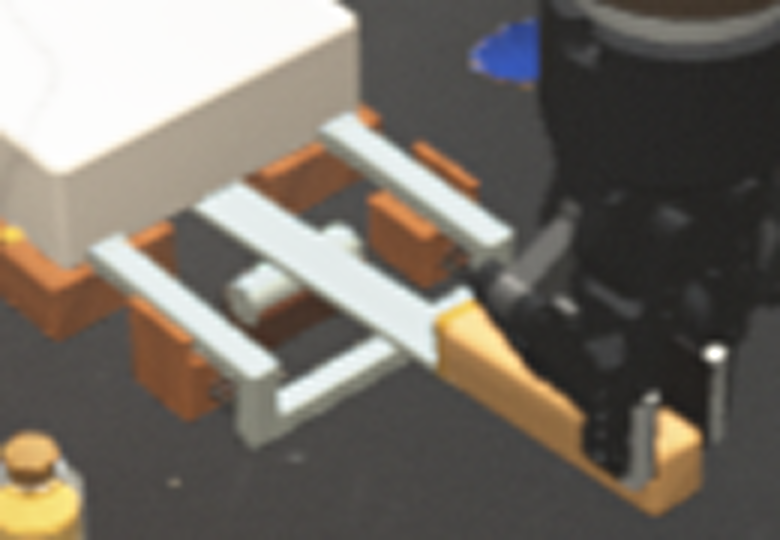

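The side picture shows the blade in the slot over the ridge, flattening out, with the slab still down. I'll continue levering.

Call:
{"method": "drive_tool", "body": {
  "increments": [
    [-1,[0.001,0,0.007],0],
    [-1,[0.001,0,0.007],0],
    [-1,[0.001,0,0.007],0],
    [-1,[0.001,0,0.007],0]
  ]
}}

```text
clock: 17.75
position: [659.7, -77.9, 58.4]
ee_rot: [0.831, -0.557, 0.001, 0.0]
contact_force: [-0.8, -0.7, 4.3]
gripper_width: 19.8
```

```bash
python3 st.py
```

```text
17.75 [-210.22   -0.54   58.42] F st [-0.37  1.07  4.3 ] T [0.36 0.41 0.17] 19.8 -67.63
```

Call:
{"method": "drive_tool", "body": {
  "increments": [
    [-1,[0.001,0,0.007],0],
    [-1,[0.001,0,0.007],0],
    [-1,[0.001,0,0.007],0],
    [-1,[0.001,0,0.007],0]
  ]
}}

```text
clock: 18.25
position: [660.6, -79.2, 50.8]
ee_rot: [0.831, -0.556, 0.001, -0.0]
contact_force: [-0.6, -1.8, 8.5]
gripper_width: 20.0
```

```bash
python3 st.py; python3 - <<'E'
from h import *
im=get_image('side');cv2.imwrite('pics/sf11.png',im[:,:,::-1])
crop('pics/sf11.png','pics/s11.png',220,160,180,120,4.4)
E
```

```text
18.25 [-211.78   -0.91   50.81] F st [-1.42  1.19  8.55] T [-0.27  0.38  0.17] 20.0 -67.61
```

View pics/s11.png

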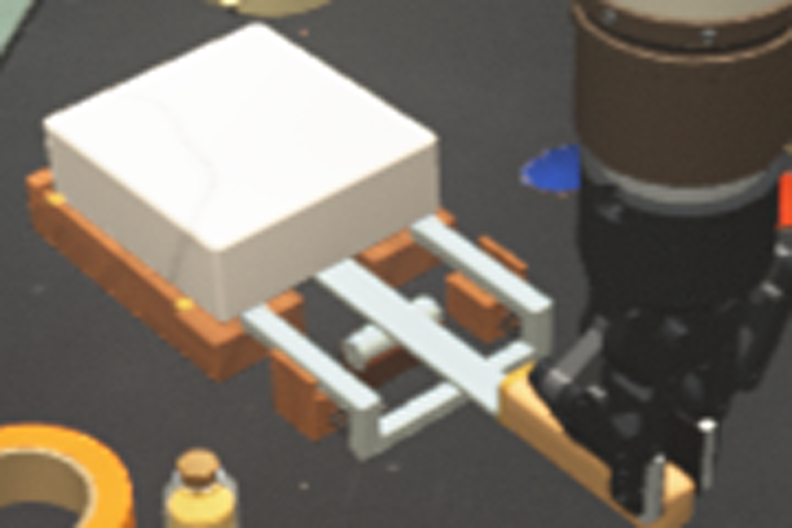

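The side picture shows the front edge starting to lift, with force reading 8.5 N. I'll keep going.

Call:
{"method": "drive_tool", "body": {
  "increments": [
    [-1,[0.001,0,0.007],0],
    [-1,[0.001,0,0.007],0],
    [-1,[0.001,0,0.007],0],
    [-1,[0.001,0,0.007],0]
  ]
}}

```text
clock: 18.8
position: [661.7, -80.5, 42.6]
ee_rot: [0.831, -0.557, 0.002, -0.001]
contact_force: [2.2, -6.4, 5.6]
gripper_width: 20.0
```

```bash
python3 st.py
```

```text
18.8 [-213.41   -1.41   42.57] F st [-6.75  0.37  5.56] T [-1.76 -0.47  0.06] 20.0 -67.64
```

Call:
{"method": "drive_tool", "body": {
  "increments": [
    [-1,[0.0005,0,0.007],0],
    [-1,[0.0005,0,0.007],0],
    [-1,[0.0005,0,0.007],0]
  ]
}}

```text
clock: 19.18
position: [661.9, -81.2, 36.3]
ee_rot: [0.831, -0.556, 0.002, -0.0]
contact_force: [3.3, -7.0, 7.6]
gripper_width: 19.9
```

```bash
python3 st.py; python3 - <<'E'
from h import *
im=get_image('side');cv2.imwrite('pics/sf12.png',im[:,:,::-1])
crop('pics/sf12.png','pics/s12.png',220,160,180,120,4.4)
E
```

```text
19.18 [-214.15   -1.34   36.27] F st [-7.75 -0.43  7.61] T [-1.64 -0.59 -0.08] 19.9 -67.61
```

View pics/s12.png

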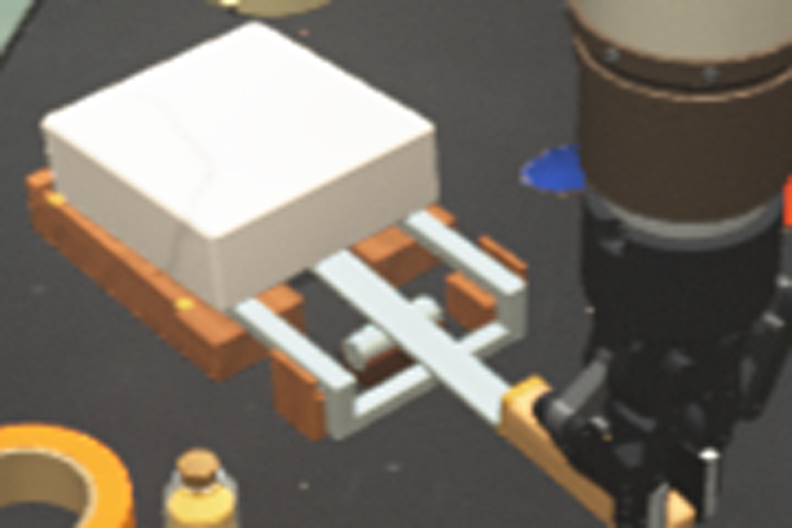

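The fork is moving in: its corner went from (365,455) to (338,437). I'll press slightly further, then wait.

Call:
{"method": "drive_tool", "body": {
  "increments": [
    [-1,[0,0,0.005],0],
    [-1,[0,0,0],0],
    [-1,[0,0,0],0],
    [-1,[0,0,0],0],
    [-1,[0,0,0],0]
  ]
}}

```text
clock: 19.85
position: [662.1, -81.4, 34.9]
ee_rot: [0.831, -0.556, 0.002, -0.0]
contact_force: [2.0, -5.4, 6.5]
gripper_width: 19.7
```

```bash
python3 st.py; python3 - <<'E'
from h import *
im=get_image('side');cv2.imwrite('pics/sf13.png',im[:,:,::-1])
crop('pics/sf13.png','pics/s13.png',220,160,180,120,4.4)
f=lambda x,y:(220+x/4.4-.4,160+y/4.4-.4)
E
```

```text
19.85 [-214.36   -1.47   34.86] F st [-5.73  0.16  6.5 ] T [-1.14 -0.23  0.14] 19.7 -67.61
```

View pics/s13.png

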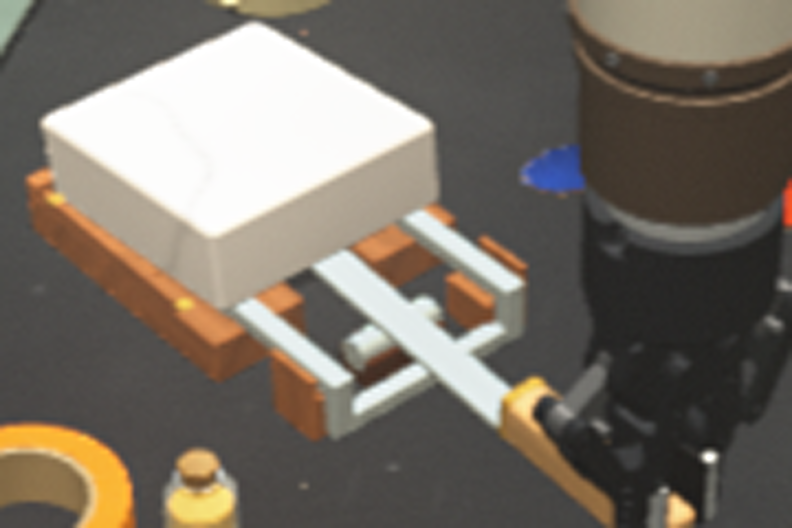

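```bash
python3 - <<'E'
from h import *
for k in (11,12,13):
    im=cv2.imread(f'pics/s{k}.png'); 
f=lambda x,y:(220+x/4.4-.4,160+y/4.4-.4)
g=lambda x,y,z:toST(onz('side',*f(x,y),z)).round(1)
print('before',g(380,405,34),g(551,308,34)); print('after',g(354,385,34),g(525,287,34))
# slab front-bottom-left corner heights: plane of front face x=2
def onx(n,u,v,x):
    o,d=ray(n,u,v); o2=toST(o);d2=np.r_[d[:2]@XS,d[:2]@YV,d[2]]; return o2+d2*(x-o2[0])/d2[0]
print('slab top front L before/after',onx('side',*f(219,248),2).round(1),onx('side',*f(217,236),2).round(1))
print('R',onx('side',*f(438,138),2).round(1),onx('side',*f(435,127),2).round(1))
E
crop=1
```

```text
before [-87.5  47.   34. ] [-86.6 -52.6  34. ]
after [-70.   47.4  34. ] [-67.7 -53.7  34. ]
slab top front L before/after [ 2.  64.2 75.6] [ 2.  64.7 82.5]
R [  2.  -61.   75.9] [  2.  -59.3  82.9]
```

The prop moved about 18.5 mm, so it is fully in, and the slab front is up about 13 mm. I'll let the slab down slowly.

Call:
{"method": "drive_tool", "body": {
  "increments": [
    [-1,[0,0,-0.004],0],
    [-1,[0,0,-0.004],0],
    [-1,[0,0,-0.004],0],
    [-1,[0,0,-0.004],0],
    [-1,[0,0,-0.004],0],
    [-1,[0,0,-0.004],0]
  ]
}}

```text
clock: 20.65
position: [659.6, -79.8, 39.7]
ee_rot: [0.83, -0.557, -0.001, 0.0]
contact_force: [0.0, -1.7, -1.7]
gripper_width: 19.7
```

```bash
python3 st.py
```

```text
20.65 [-211.96    0.27   39.67] F st [-1.58  0.63 -1.67] T [-0.16 -0.13 -0.08] 19.7 -67.7
```

Call:
{"method": "drive_tool", "body": {
  "increments": [
    [-1,[0,0,-0.004],0],
    [-1,[0,0,-0.004],0],
    [-1,[0,0,-0.004],0],
    [-1,[0,0,-0.004],0]
  ]
}}

```text
clock: 21.15
position: [659.8, -79.6, 45.2]
ee_rot: [0.831, -0.557, -0.0, 0.0]
contact_force: [0.2, 0.3, -3.2]
gripper_width: 20.5
```

```bash
python3 st.py; python3 - <<'E'
from h import *
im=get_image('side');cv2.imwrite('pics/sf14.png',im[:,:,::-1])
crop('pics/sf14.png','pics/s14.png',220,160,180,120,4.4)
E
```

```text
21.15 [-211.8     0.     45.16] F st [ 0.19 -0.26 -3.19] T [-0.13 -0.08  0.05] 20.5 -67.64
```

View pics/s14.png

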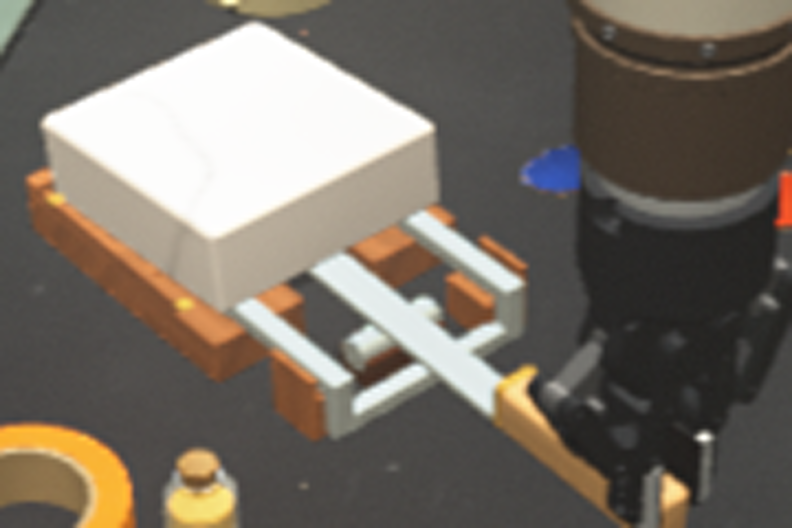

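The slab now rests on the prop, and the force reading of −3.2 N is just the bar's weight. I'll draw the bar out.

Call:
{"method": "drive_tool", "body": {
  "increments": [
    [-1,[0.008,0,0],0],
    [-1,[0.012,0,0],0],
    [-1,[0.014,0,0],0],
    [-1,[0.014,0,0],0],
    [-1,[0.014,0,0],0],
    [-1,[0.014,0,0],0],
    [-1,[0.014,0,0],0],
    [-1,[0.014,0,0],0],
    [-1,[0,0,0],0]
  ]
}}

```text
clock: 22.32
position: [672.1, -109.0, 45.4]
ee_rot: [0.831, -0.557, 0.0, -0.0]
contact_force: [-1.3, 0.1, -3.8]
gripper_width: 20.0
```

```bash
python3 st.py; python3 - <<'E'
from h import *
im=get_image('side');cv2.imwrite('pics/sf15.png',im[:,:,::-1])
crop('pics/sf15.png','pics/s15.png',220,160,200,140,4)
E
```

```text
22.32 [-243.7    -0.25   45.4 ] F st [ 0.58  1.14 -3.8 ] T [-0.13 -0.06  0.04] 20.0 -67.68
```

View pics/s15.png

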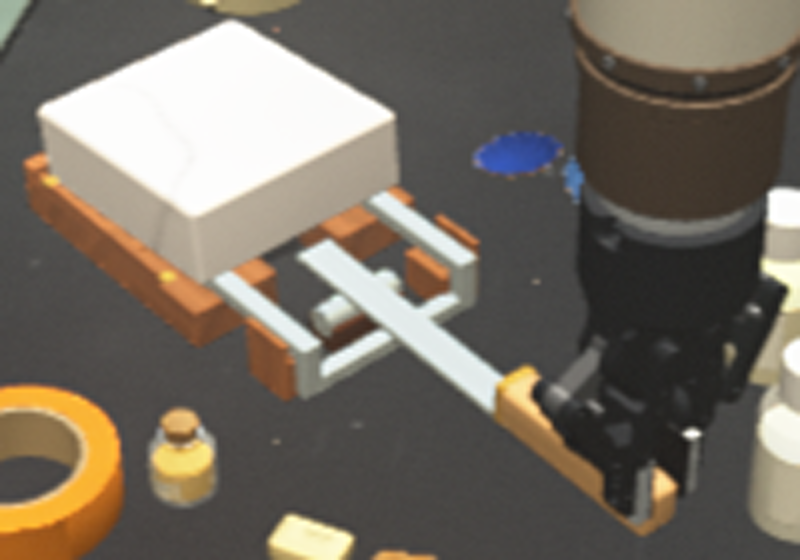

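Call:
{"method": "drive_tool", "body": {
  "increments": [
    [-1,[0.03,0,-0.03],0],
    [-1,[0,0,-0.12],0],
    [-1,[0,0,-0.12],0],
    [-1,[0,0,-0.12],0],
    [-1,[0,0,0],0]
  ]
}}

```text
clock: 23.0
position: [677.9, -117.5, 167.6]
ee_rot: [0.831, -0.557, 0.004, -0.002]
contact_force: [0.1, -1.2, -2.7]
gripper_width: 19.8
```

```bash
python3 st.py; python3 -c "
from h import *
go([566,-330,158],7,-110)"
```

```text
23.0 [-253.79   -2.36  167.57] F st [-1.12  0.31 -2.71] T [-0.14 -0.09  0.01] 19.8 -67.63
per-row [0.0733  0.08778 0.00456] mm/row 34.3
turn units total 0.3697
```

Call:
{"method": "drive_tool", "body": {
  "increments": [
    [-1,[0.073,0.088,0.005],0],
    [-1,[0.073,0.088,0.005],0],
    [-1,[0.073,0.088,0.005],0],
    [-1,[0.073,0.088,0.005],0],
    [-1,[0.073,0.088,0.005],0],
    [-1,[0.073,0.088,0.005],0],
    [-1,[0.073,0.088,0.005],0],
    [-1,[0,0,0],0.074],
    [-1,[0,0,0],0.074],
    [-1,[0,0,0],0.074],
    [-1,[0,0,0],0.074],
    [-1,[0,0,0],0.074],
    [-1,[0,0,0],0]
  ]
}}

```text
clock: 24.62
position: [562.1, -328.9, 150.8]
ee_rot: [-0.574, 0.819, 0.001, -0.001]
contact_force: [-0.7, -0.3, -3.2]
gripper_width: 20.0
```

```bash
python3 -c "
from h import *
print(read_state()['position'],yaw())
go([566,-330,50],3,-110)"
```

```text
[ 562.07666917 -328.89622297  150.81185139] -109.97056015724837
per-row [-0.00034 -0.00452  0.11201] mm/row 33.6
turn units total 0.0003
```

Call:
{"method": "drive_tool", "body": {
  "increments": [
    [-1,[0,-0.004,0.112],0],
    [-1,[0,-0.004,0.112],0],
    [-1,[0,-0.004,0.1],0],
    [-1,[0,0,0.02],0],
    [-1,[0,0,0.02],0],
    [-1,[0,0,0],0]
  ]
}}

```text
clock: 25.38
position: [566.6, -330.4, 43.5]
ee_rot: [-0.573, 0.819, -0.001, 0.0]
contact_force: [-0.1, -0.6, -2.9]
gripper_width: 20.0
```

```bash
python3 st.py; python3 - <<'E'
from h import *
p=read_state()['position']; print(p)
im=get_image('scene');cv2.imwrite('pics/scf16.png',im[:,:,::-1])
crop('pics/scf16.png','pics/sc16.png',330,220,220,240,2.4)
E
```

```text
25.38 [-408.55  181.39   43.51] F st [-0.47  0.33 -2.92] T [-0.19  0.04  0.03] 20.0 -110.01
[ 566.60535688 -330.42790049   43.50613185]
```

View pics/sc16.png

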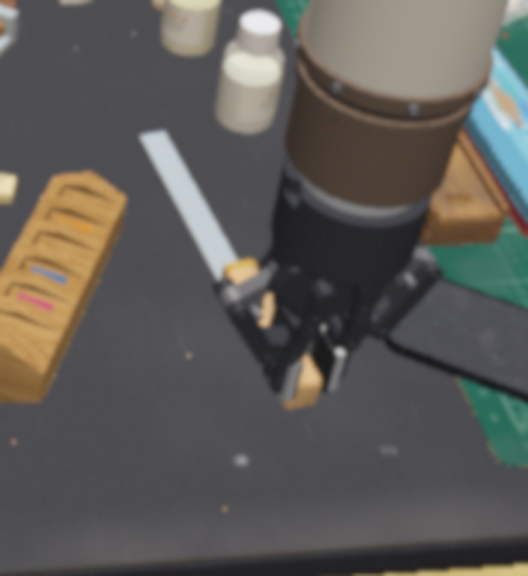

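The scene picture shows the bar tilted slightly tip-up, with its tip at (155,137) and clear desk beneath. I'll lower until the rear end touches, then ease the grip.

Call:
{"method": "drive_tool", "body": {
  "increments": [
    [-1,[0,0,0.015],0],
    [-1,[0,0,0.012],0],
    [-1,[0,0,0.01],0],
    [-1,[0,0,0.006],0],
    [-1,[0,0,0.006],0],
    [-1,[0,0,0],0]
  ]
}}

```text
clock: 26.18
position: [566.1, -330.3, 27.9]
ee_rot: [-0.573, 0.819, 0.0, -0.0]
contact_force: [0.3, 0.0, -3.3]
gripper_width: 20.3
```

```bash
python3 st.py
```

```text
26.18 [-408.21  181.78   27.88] F st [-0.09 -0.27 -3.27] T [-0.18  0.01 -0.05] 20.3 -110.05
```

Not touching yet, though within a few mm. I'll ease the grip here so the tip settles gently.

Call:
{"method": "drive_tool", "body": {
  "increments": [
    [-0.55,[0,0,0.003],0],
    [-0.5,[0,0,0.003],0],
    [-0.492,[0,0,0],0],
    [-0.488,[0,0,0],0],
    [-0.488,[0,0,0],0],
    [-0.485,[0,0,0],0]
  ]
}}

```text
clock: 26.92
position: [566.3, -330.3, 26.6]
ee_rot: [-0.573, 0.819, -0.0, 0.0]
contact_force: [-0.2, -0.7, -0.1]
gripper_width: 21.9
```

```bash
python3 st.py
```

```text
26.93 [-408.32  181.66   26.62] F st [-0.62  0.44 -0.14] T [ 0.14  0.14 -0.01] 21.9 -110.04
```

Call:
{"method": "drive_tool", "body": {
  "increments": [
    [-0.47,[0,0,0],0],
    [-0.4,[0,0,0],0],
    [-0.2,[0,0,0],0],
    [0.2,[0,0,0],0],
    [0.2,[0,0,0],0],
    [0.2,[0,0,-0.06],0],
    [0.2,[0,0,-0.15],0],
    [0.2,[0,0,-0.15],0],
    [0.2,[0,0,-0.15],0],
    [0.2,[-0.15,0,0],0],
    [0.2,[-0.15,0,0],0],
    [0.2,[0,0,0],0]
  ]
}}

```text
clock: 28.42
position: [598.2, -243.3, 181.0]
ee_rot: [-0.575, 0.818, -0.001, 0.001]
contact_force: [0.1, -1.3, 0.5]
gripper_width: 51.4
```

```bash
python3 st.py; python3 - <<'E'
from h import *
for n in ['scene','side','wrist']:
    c=calibration(n); im=get_image(n);cv2.imwrite(f'pics/{n}F.png',im[:,:,::-1])
E
```

```text
28.43 [-339.91  119.08  181.04] F st [-1.25  0.36  0.55] T [-0.06  0.03  0.02] 51.4 -109.82
```

View pics/sideF.png

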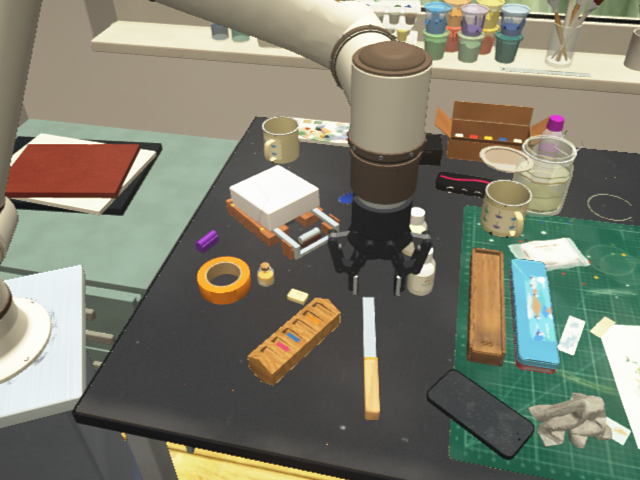

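View pics/wristF.png

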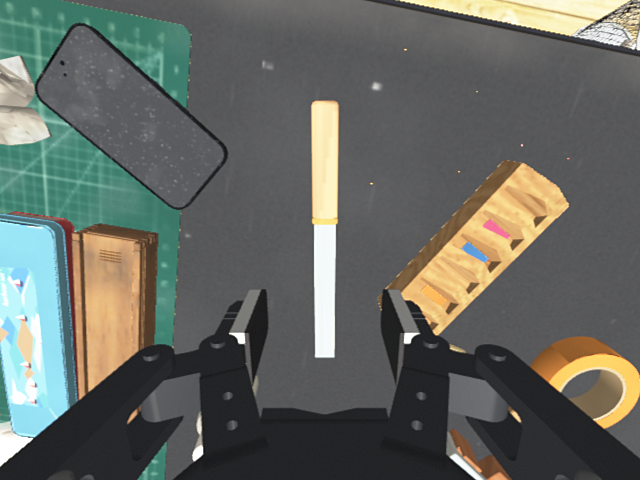

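The bar lies flat in its old spot, tip at (368,298) in the side view, and the bystanders look unmoved. I'll make one last check of slab and prop.

```bash
python3 - <<'E'
from h import *
crop('pics/sideF.png','pics/cF.png',215,155,150,112,5)
a=cv2.imread('pics/side0.png').astype(int);b=cv2.imread('pics/sideF.png').astype(int)
d=np.abs(a-b).max(2)>40
for n,(u,v) in {'tape':(224,280),'vial':(266,275),'bun':(298,297),'mug':(281,140),'mug2':(507,207)}.items(): print(n,d[v-18:v+18,u-18:u+18].mean().round(3))
E
```

```text
tape 0.0
vial 0.0
bun 0.0
mug 0.0
mug2 0.0
```

View pics/cF.png

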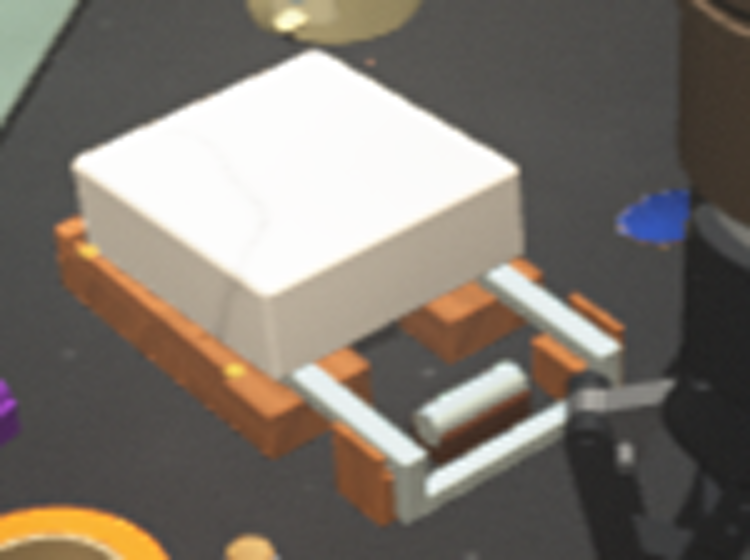

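View pics/sceneF.png

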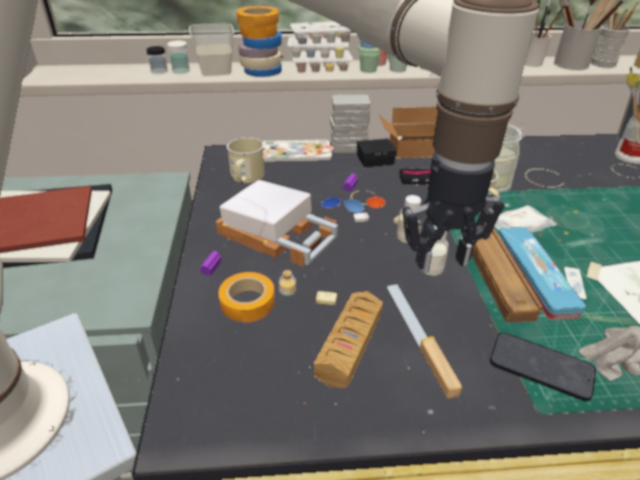

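The crop shows the slab on the prop: front top corner at (268,295), up from (275,318), fork in and slab square. The scene view shows the bottles in place at (408,225) and (433,255).

```bash
python3 - <<'E'
from bench import *
job_done()
E
```

```text
the job is handed in; nothing more can be done
```

The slab is standing on its prop, the bar lies flat on the desk back at its old spot, and the job is handed in at about 28.6 s of the 61 s allowed. It gave no verdict.

**What I did:**
- **Tilting the bar:** I gripped it near the rear and eased the grip so gravity tipped the blade about 0.22 rad.
- **Finding the stop:** I slid the blade over the ridge and felt the stop about 29 mm in. The wrist read 3.5 then 6.6 N, below the 14 N limit, and I backed off about 2 mm.
- **Raising the slab:** I levered the front edge up about 13 mm until the fork sprang in, then lowered it onto the fork and drew the bar out.

**Last checks:**
- **Slab and prop:** The side camera put the fork about 18.5 mm further in, so at roughly 22 of 22 mm. The slab front stayed raised and looked square. I did not measure the slab front's final height to the millimetre.
- **Bar:** It lies flat, far from the stand and the fulcrum.
- **Bystanders:** The tape, vial, eraser and both mugs showed no change in the side view. The bottles I only checked by eye; the arm partly hid them, but they looked in place.
- **Forces:** While levering, the wrist read up to about 8 N sideways. I took this for friction, because the tip was above the stop by then, but nothing measured that contact directly.

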